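# Hang the spanner and the scraper on the sloping tool stand

## Robot

A 6-joint arm with a two-finger parallel gripper is mounted at the origin on the work surface. World frame = base frame: x ahead of the robot, y to its left, z up, the work surface at z = 0. Lengths are in mm, angles in degrees, forces in N, time in s.
With the tool pointing down it reaches from about 300 to 850 mm from the base axis. Payload 4.2 kg.
Tool frame: the origin (TCP) lies midway between the tips of the shut fingers; the grasp point (between the pads) lies 19 mm behind it (env.tcp_to_grasp is the distance from the TCP to the grasp point, in mm); z points along the fingers, x is the direction in which the jaws open and shut, and the axes are right-handed (so a half turn about z gives the same grasp; the last joint's range is limited). The gripper opens to 91 mm and grips with 3 to 60 N. Pads are 32 mm wide; open, the fingers measure 118 mm over their backs; the gripper's body (76 mm by 178 mm) begins 60 mm behind the grasp point.
Start: joints at [73.453, 18.312, 89.639, -0, 72.044, -1.146], TCP at [152.707, 554.368, 213.976] pointing down, gripper open.
Joint ranges: [-177.97, 177.97], [-48.28, 115.42], [12.27, 149.76], [-77.06, 257.06], [2.81, 150.46], [-146.56, 146.56]. Speed limits (degrees/s): [147.25, 147.25, 180, 180, 180, 180].

## Interface

Orientations are given as [roll, pitch, yaw] about the fixed x, y, z axes, in that order (R = Rz(yaw) Ry(pitch) Rx(roll)).
In Python, from workcell import env gives the robot as it stands.
- The arm moves only by the tool drive_tool, never from a script. Its argument "motion" is a list of rows, each a list of 2 entries, a list of its own where there are three numbers: the shift along the world's x, y, z in m, then the turn, a rotation vector about the world's x, y, z in rad. In form: [[[dx, dy, dz], [wx, wy, wz]], ...]. A call has exactly 10 rows; each row shifts and turns the commanded pose from where the row before left it; what a row does not reach is not made up. A row lasts 1/12 s, in which the tool goes at most 41.7 mm and 7.16 degrees, less where a joint would pass 70% of its speed; a pose out of reach is approached as far as the arm can. A call is refused whole if a number of a shift passes 0.0417 or a number of a turn 0.125, either way. A call with a gripper value outside its range is refused whole. "claw" is the opening, from 0 (shut) to 1 (fully open), set as the call begins (left out, the last holds). The fingers move at their own pace and stop on an object; "force" is the grip in N (left out, the last holds). Time passes only in rows, so rows that do not move let the fingers close, or fill a call up. It gives the time, the measured TCP pose, the force and the opening at its end, in the units of the state.
- env.state(): the state, without advancing time (a new reading comes with each control period).
- env.grab_frame(name): name is "scene" or "top"; returns the picture (480x640x3 uint8, red, green, blue); there is no depth.
- env.camera_params(name): a dict with "fov_y" (degrees; the focal length in pixels is half the picture's height over the tangent of half this angle, whatever the lens; pixels are square), "cx", "cy" (the principal point, pixels), "k1" (the pictures are not rectified: a ray, as slopes to the right and down, at radius r is drawn at 1 + k1 r^2 times it, then the intrinsics apply), "pose" (4x4, takes a point from camera to world coordinates). Camera axes: x right, y down, z forward; pixel columns grow to the right and rows downward; lengths in mm; the calibration is good to about 2 mm. A picture is of the moment at which its call begins. camera_params takes no time and is no camera call.
- env.job_done(): hands the job in, once; it reports no verdict.
The state is a dict: "time_s": time; "qpos": joint angles; "qvel": joint speeds; "effort": joint torques, N m; "ee_pos": TCP position; "ee_rot": TCP orientation; "force": force on the tool from outside, world axes, zero at the start; "torque": the same for the moment, N m; "gripper_width": finger opening in mm.
Only numpy, scipy, OpenCV 4.12 (cv2) and the standard library are available. Lean on these libraries where they do the work, as an engineer would, in place of code of your own. Each camera call takes 0.05 s, during which the arm holds its last target.

## Task

Tidy the bench: hang both tools by their eyes on the sloping tool stand, the ring spanner on the thick peg and the scraper on the thin peg. Each eye must be pushed right down its peg so that the tool lies flat on the board with its handle hanging down the slope; leave the spool, the jar and the carton where they are.

Things in the scene. Friction and masses are not known exactly. Their poses are not given: they have to be found in the camera images.
- stand: Fixed wooden stand like a small lectern, 240 wide. Origin: centre of its underside on the bench; x towards its high rear edge. Its flat board, 200 x 240 (y), rises at 35 degrees from horizontal, from the low front edge (x -83, z 80 mm) to the high rear edge (x 81, z 195). Two pegs stand square to the board, so they lean 35 degrees from vertical towards the front (-x).
- thick_peg_root (a point): Foot of the thick steel peg, on its axis in the board's face, 165 mm up the slope and 60 mm left or right of the board's middle (the pegs trade places). z along the peg away from the board, x straight up the slope, y level. Peg diameter 20 mm, length 42 mm, the last 9 mm tapering to 13 mm.
- thin_peg_root (a point): Foot of the thin steel peg, 120 mm from the thick one at the same height. Same frame. Diameter 10 mm, length 42 mm, the last 9 mm tapering to 3 mm.
- spanner: Larger tool, lying flat on the bench: steel ring spanner, 180 long, 10 thick; a ring (41 outside, hole 25 mm) at one end, an open jaw (36 wide) at the other, between them a black grip 85 long, 26 wide, 16 high. Origin: middle of the grip, on the underside; x towards the ring, z out of the upper face. Underside flat throughout. About 0.22 kg.
- spanner_eye (a point): Centre of the spanner's ring hole, at the level of the underside, 75 mm from the spanner's origin along its x. Axes as the spanner's.
- scraper: Smaller tool, lying flat on the bench: steel scraper, 130 long, 10 thick; an eye (27 outside, hole 15 mm) at one end, a flat blade 40 wide at the other, between them a black grip 65 long, 22 wide, 16 high. Origin: middle of the grip, on the underside; x towards the eye, z out of the upper face. Underside flat throughout. About 0.10 kg.
- scraper_eye (a point): Centre of the scraper's eye hole, at the level of the underside, 60 mm from the scraper's origin along its x. Axes as the scraper's.
- spool: Bystander: metal solder spool standing upright, 56 mm diameter, 55 high. Origin: centre of its underside.
- flux_jar: Bystander: low jar with white lid, 52 mm diameter, 34 high. Origin: centre of its underside.
- carton: Bystander: small cardboard carton 70 x 45 x 28 high. Origin: centre of its underside.
Mind the look-alikes: they are no part of the job. What is shaped like the scraper but red is not meant. What is shaped like the spanner but red is not meant.

How it is judged:
By the outcome, as a careful person would: the job done as asked, in the order asked, and still so for the second after the job is handed in, with the robot touching nothing.
It also fails if it takes over 67 s, if anything falls off the work surface, if the arm or the gripper's body presses on something with over 40 N, if the wrist force passes 120 N, or if a joint passes its speed limit or range.

## Working session

There is one attempt and no reset: what is moved stays moved. The work goes in short steps, Python scripts to look and compute and a tool call to move; the robot and the scene stay as the last step left them, time stands still between calls to the robot, and variables do not carry over. Pictures are saved under pics/ and viewed, and the job is handed in when it is done.

Besides the shell and the picture viewer there is one more tool, called by a JSON object that holds its "fn" and its "kwargs", one argument or row to a line. drive_tool: Moves the arm, as the interface text tells. Its arguments: {"type":"object","properties":{"motion":{"type":"array","items":{"type":"array"}},"claw":{"type":"number"},"force":{"type":"number"}},"required":["motion"]}

```bash
ls; mkdir -p pics
python3 - <<'E'
from workcell import env
import cv2,numpy as np
for n in("scene","top"):
    im=env.grab_frame(n); cv2.imwrite(f"pics/{n}0.png",im[:,:,::-1])
    p=env.camera_params(n); print(n,{k:(np.round(v,4).tolist() if k=="pose" else v) for k,v in p.items()})
print(env.state())
E
```

```text
pics
scene {'fov_y': 54.46348794133685, 'cx': 312.7958810187071, 'cy': 235.75331683305052, 'k1': -0.04323784853699125, 'pose': [[0.634, 0.6486, -0.4213, 958.5114], [0.7734, -0.5333, 0.3427, -304.7439], [-0.0024, -0.543, -0.8397, 961.2965], [0.0, 0.0, 0.0, 1.0]]}
top {'fov_y': 43.286909209562324, 'cx': 313.45442795112274, 'cy': 233.00743118347475, 'k1': -0.15238843313605663, 'pose': [[-0.0046, -0.9856, 0.1691, 279.7405], [-1.0, 0.0036, -0.0062, 34.0299], [0.0055, -0.1691, -0.9856, 1715.7035], [0.0, 0.0, 0.0, 1.0]]}
{'time_s': 0.1, 'qpos': array([ 7.34513014e+01,  1.83457144e+01,  8.96990096e+01,  6.93174544e-05,
        7.20441801e+01, -1.14666066e+00]), 'qvel': array([ 0.03998307, -0.03563874, -0.14232797,  0.07242833, -0.10836501,
       -0.07334074]), 'effort': array([-1.43227762e-04, -4.13328624e+01, -2.32507771e+01,  7.28112669e-02,
        4.21813061e-02, -3.28412796e-05]), 'ee_pos': array([152.59157804, 553.91359076, 213.22980631]), 'ee_rot': array([-1.79998155e+02,  8.88849508e-02,  7.45979421e+01]), 'force': array([-0.10983214,  0.1544157 , -0.60815283]), 'torque': array([-0.01083574,  0.07712659,  0.0608491 ]), 'gripper_width': 91.67988597666742}
```

View pics/scene0.png

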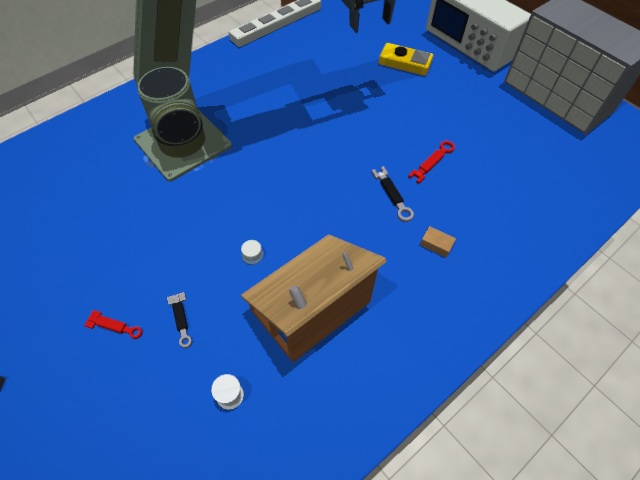

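View pics/top0.png

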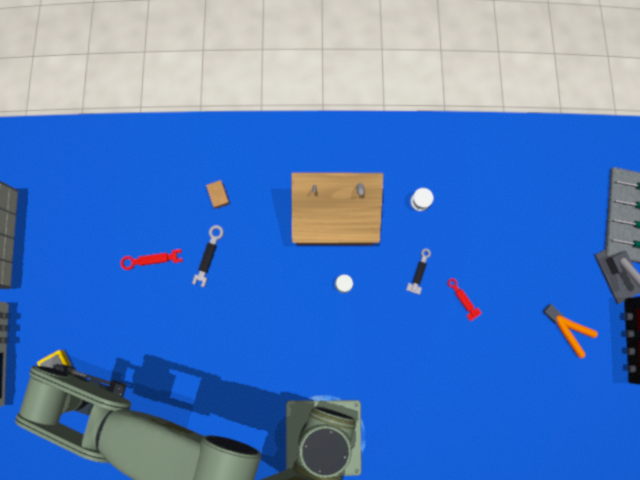

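The scene view shows the black-gripped spanner with its ring near (405,213), the scraper with its eye near (185,341), the thick peg near (298,297) and the thin peg near (347,261). In the top view the spanner ring is near (216,232), the scraper eye near (426,253), the thick peg near (361,190) and the thin peg near (314,189). Next I measure these.

```bash
cat > h.py <<'E'
import numpy as np,cv2
from workcell import env
def ray(n,uv):
    p=env.camera_params(n); f=240/np.tan(np.radians(p["fov_y"]/2))
    K=np.array([[f,0,p["cx"]],[0,f,p["cy"]],[0,0,1.]])
    q=cv2.undistortPoints(np.array([[uv]],float),K,np.array([p["k1"],0,0,0.]))[0,0]
    # refine to exact model
    d=np.array([(uv[0]-p["cx"])/f,(uv[1]-p["cy"])/f]); q=d.copy()
    for _ in range(50): q=d/(1+p["k1"]*(q@q))
    P=np.array(p["pose"]); v=P[:3,:3]@np.array([q[0],q[1],1]); return P[:3,3],v/np.linalg.norm(v)
def onz(n,uv,z):
    o,v=ray(n,uv); return o+v*(z-o[2])/v[2]
def tri(a,b):
    (o1,v1),(o2,v2)=ray("scene",a),ray("top",b)
    A=np.stack([v1,-v2],1); s=np.linalg.lstsq(A,o2-o1,rcond=None)[0]
    x,y=o1+v1*s[0],o2+v2*s[1]; return (x+y)/2,np.linalg.norm(x-y)
def proj(n,X):
    p=env.camera_params(n); f=240/np.tan(np.radians(p["fov_y"]/2)); P=np.array(p["pose"])
    c=P[:3,:3].T@(np.array(X,float)-P[:3,3]); q=c[:2]/c[2]; q=q*(1+p["k1"]*(q@q)); return q*f+[p["cx"],p["cy"]]
E
python3 - <<'E'
from h import *
for n,w in(("scene",[("sp",360,155,430,230),("sc",155,285,205,355),("st",235,225,395,365)]),("top",[("sp",180,215,240,295),("sc",395,240,440,300),("st",280,160,395,255)])):
    im=cv2.imread(f"pics/{n}0.png"); hsv=cv2.cvtColor(im,cv2.COLOR_BGR2HSV)
    for k,a,b,c,d in w:
        r=hsv[b:d,a:c]; 
        s=min(800//(c-a),600//(d-b)); cv2.imwrite(f"pics/{n}_{k}.png",cv2.resize(im[b:d,a:c],None,fx=s,fy=s,interpolation=cv2.INTER_CUBIC)); print(n,k,s)
        if k=="st":continue
        blk=(r[...,2]<60).astype(np.uint8); gry=((r[...,1]<80)&(r[...,2]>=80)).astype(np.uint8)
        for nm,m,z in(("blk",blk,16),("gry",gry,10)):
            N,L,S,C=cv2.connectedComponentsWithStats(m)
            for i in range(1,N):
                if S[i,4]>25:
                    cc=C[i]+[a,b]; mm=(L==i).astype(np.uint8)
                    ct=max(cv2.findContours(mm,0,2)[0],key=len); e=cv2.minEnclosingCircle(ct)
                    cen=np.array(e[0])+[a,b]
                    print(n,k,nm,S[i,4],cc.round(1),onz(n,cc,z).round(1),"circ",cen.round(1),round(e[1],1),onz(n,cen,z).round(1))
E
```

```text
scene sp 8
scene sp blk 279 [391.2 190.9] [506.2 324.3  16. ] circ [391.4 190.6] 14.8 [505.8 325.5  16. ]
scene sp gry 108 [380.2 173. ] [441.4 348.4  10. ] circ [379.5 172. ] 7.8 [437.6 349.5  10. ]
scene sp gry 151 [404.  211.7] [571.3 306.5  10. ] circ [404. 211.] 10.0 [569.8 307.8  10. ]
scene sc 8
scene sc blk 277 [179.3 315.7] [ 459.9 -275.9   16. ] circ [180.3 315.6] 14.6 [ 461.  -274.2   16. ]
scene sc gry 142 [176.  298.1] [ 415.  -259.7   10. ] circ [176. 298.] 9.4 [ 414.8 -259.6   10. ]
scene sc gry 124 [184.1 338.1] [ 508.1 -294.3   10. ] circ [184.5 337.6] 9.6 [ 507.5 -293.1   10. ]
scene st 4
top sp 7
top sp blk 196 [207.2 257.3] [502.2 325.8  16. ] circ [207.5 257.5] 13.7 [501.7 324.9  16. ]
top sp gry 129 [215.  234.6] [568.9 305.9  10. ] circ [214.  234.5] 9.9 [569.  308.7  10. ]
top sp gry 122 [200.1 277.9] [444.3 345.7  10. ] circ [199.9 278.3] 8.3 [443.1 346.5  10. ]
top sc 10
top sc blk 107 [419.2 272.5] [ 456.6 -276.1   16. ] circ [418.6 272.3] 9.9 [ 457.1 -274.5   16. ]
top sc gry 70 [424.6 255.5] [ 505.9 -294.5   10. ] circ [425.5 256. ] 7.2 [ 504.4 -297.    10. ]
top sc gry 110 [413.7 287.8] [ 413.5 -260.3   10. ] circ [413.5 288.5] 7.1 [ 411.7 -259.6   10. ]
top st 6
```

View pics/scene_sp.png

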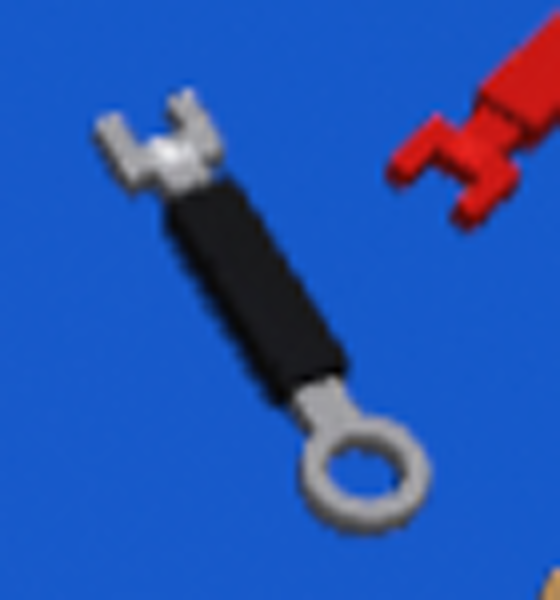

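View pics/top_sp.png

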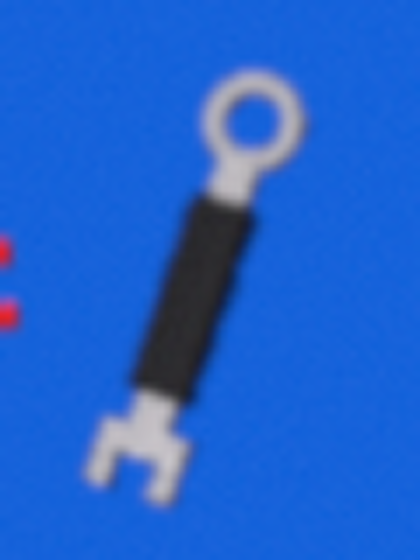

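View pics/scene_sc.png

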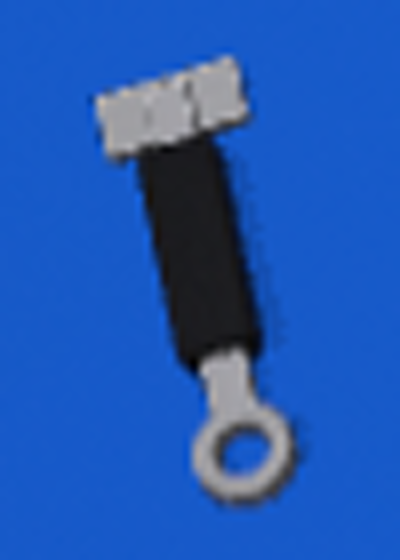

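View pics/top_sc.png

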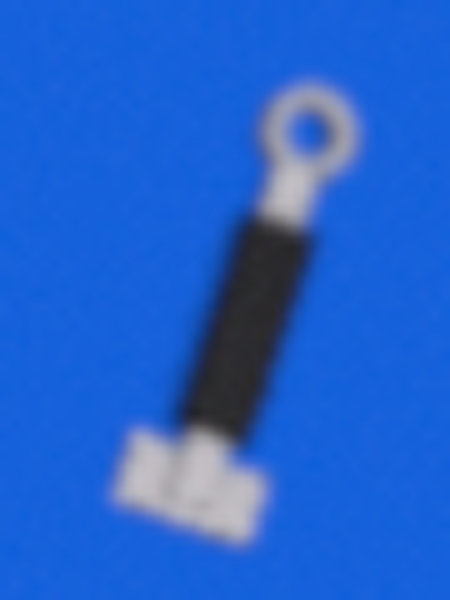

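View pics/scene_st.png

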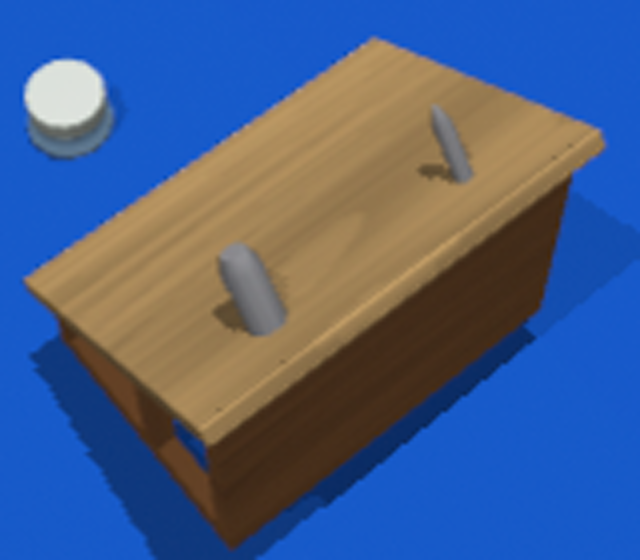

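View pics/top_st.png

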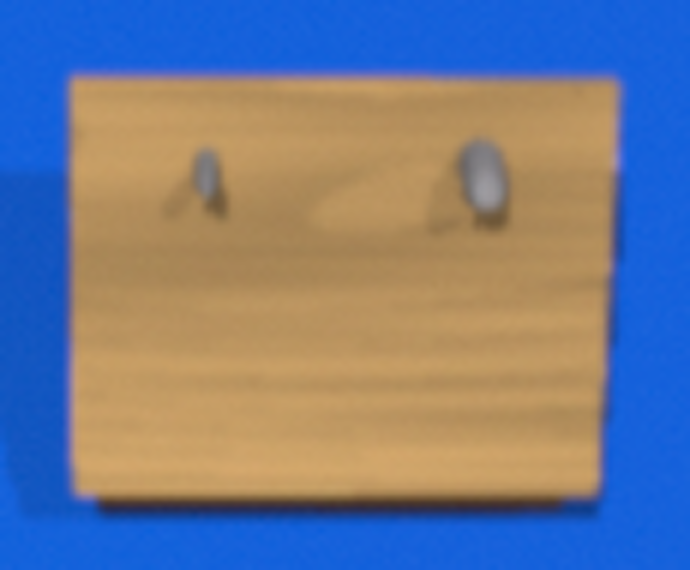

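Run:
```python
from h import *
S=lambda u,v:((u+.5)/4-.5+235,(v+.5)/4-.5+225)
T=lambda u,v:((u+.5)/6-.5+280,(v+.5)/6-.5+160)
pts={"lowL":(S(374,38),T(72,495)),"lowR":(S(25,283),T(600,495)),"hiL":(S(604,130),T(69,76)),"hiR":(S(208,437),T(620,79)),
"thickTip":(S(235,249),T(489,208)),"thinTip":(S(437,109),T(209,196)),"thickRoot":(S(263,324),T(477,147)),"thinRoot":(S(461,177),T(206,150))}
R={}
for k,(a,b) in pts.items():
    x,e=tri(a,b); R[k]=x; print(k,x.round(1),round(e,1), "scene/top onz", onz("scene",a,x[2])[:2].round(1),onz("top",b,x[2])[:2].round(1))
# eye holes
for n,k,(a,b,c,d) in(("scene","sp",(395,200,416,225)),("top","sp",(206,224,226,244)),("scene","sc",(176,330,194,350)),("top","sc",(418,244,434,264))):
    im=cv2.imread(f"pics/{n}0.png")[b:d,a:c]; g=cv2.resize(im,None,fx=8,fy=8,interpolation=cv2.INTER_CUBIC)
    h=cv2.cvtColor(g,cv2.COLOR_BGR2HSV); m=((h[...,1]<125)&(h[...,2]>70)).astype(np.uint8)
    cs,hi=cv2.findContours(m,cv2.RETR_CCOMP,2)
    for i,q in enumerate(cs):
        if hi[0][i][3]>=0 and cv2.contourArea(q)>100:
            e=cv2.fitEllipse(q); u=(np.array(e[0])+.5)/8-.5+[a,b]; print(n,k,u.round(2),np.array(e[1])/8, onz(n,u,10).round(1), onz(n,u,5).round(1))
```

```text
lowL [535.3  83.8  80.9] 0.4 scene/top onz [535.4  84. ] [535.2  83.7]
lowR [ 535.  -156.1   80.2] 3.3 scene/top onz [ 535.7 -154.6] [ 534.3 -157.6]
hiL [700.4  82.1 198.5] 0.9 scene/top onz [700.7  82.5] [700.1  81.8]
hiR [ 700.3 -156.   194.1] 3.3 scene/top onz [ 701.  -154.6] [ 699.5 -157.5]
thickTip [640.7 -95.6 205.7] 5.9 scene/top onz [642.1 -93. ] [639.2 -98.2]
thinTip [645.1  23.1 208.8] 3.6 scene/top onz [646.   24.6] [644.   21.6]
thickRoot [671.1 -97.7 181.6] 4.8 scene/top onz [670.  -99.8] [672.3 -95.6]
thinRoot [670.7  21.6 181.1] 2.3 scene/top onz [670.1  20.6] [671.3  22.6]
scene sp [404.98 213.72] [6.2290597  9.27198219] [577.3 303.9  10. ] [575.2 307.1   5. ]
top sp [215.75 231.99] [7.24855566 7.75752306] [576.3 303.8  10. ] [577.2 304.6   5. ]
scene sc [185.15 341.13] [5.19513416 6.76823902] [ 515.3 -296.2   10. ] [ 513.  -296.1    5. ]
top sc [425.41 252.87] [3.77064466 4.19271326] [ 513.4 -297.1   10. ] [ 514.1 -298.     5. ]
```

Everything agrees with the given sizes:

| Item | Measured | Check |
|---|---|---|
| Stand | x ≈ 618.7, y ≈ -37, yaw ≈ 0 | board 240 wide |
| Thick peg root | (671, -97, 175) | |
| Thin peg root | (671, 22.7, 175) | |
| Spanner eye | (576.8, 303.9), heading about -17° | 75.6 from eye to grip |
| Scraper eye | (514.3, -296.7), heading about -20° | 59.7 from eye to grip |

The spanner comes first.

{"fn": "drive_tool", "kwargs": {
  "motion": [
    [[0.027,-0.017,-0.006],[0,0,-0.0028]],
    [[0.027,-0.017,-0.006],[0,0,-0.0028]],
    [[0.027,-0.017,-0.006],[0,0,-0.0028]],
    [[0.027,-0.017,-0.006],[0,0,-0.0028]],
    [[0.027,-0.017,-0.006],[0,0,-0.0028]],
    [[0.027,-0.017,-0.006],[0,0,-0.0028]],
    [[0.027,-0.017,-0.006],[0,0,-0.0028]],
    [[0.027,-0.017,-0.006],[0,0,-0.0028]],
    [[0.027,-0.017,-0.006],[0,0,-0.0028]],
    [[0.027,-0.017,-0.006],[0,0,-0.0028]]
  ],
  "claw": 0.6,
  "force": 40
}}

```text
time_s: 0.93
ee_pos: [423.7, 383.1, 153.3]
ee_rot: [-180.0, 0.0, 73.0]
force: [-0.2, 1.1, -0.1]
gripper_width: 54.8
```

{"fn": "drive_tool", "kwargs": {
  "motion": [
    [[0.0103,-0.0074,-0.0125],[0,0,0]],
    [[0.0103,-0.0074,-0.0125],[0,0,0]],
    [[0.0103,-0.0074,-0.0125],[0,0,0]],
    [[0.0103,-0.0074,-0.0125],[0,0,0]],
    [[0.0103,-0.0074,-0.0125],[0,0,0]],
    [[0.0103,-0.0074,-0.0125],[0,0,0]],
    [[0.0103,-0.0074,-0.0125],[0,0,0]],
    [[0.0103,-0.0074,-0.0125],[0,0,0]],
    [[0,0,0],[0,0,0]],
    [[0,0,0],[0,0,0]]
  ]
}}

```text
time_s: 1.77
ee_pos: [505.1, 324.5, 52.9]
ee_rot: [-179.9, 0.1, 72.9]
force: [-0.1, 0.0, 0.6]
gripper_width: 54.6
```

{"fn": "drive_tool", "kwargs": {
  "motion": [
    [[0,0.0005,-0.008],[0,0,0]],
    [[0,0.0005,-0.008],[0,0,0]],
    [[0,0,-0.008],[0,0,0]],
    [[0,0,-0.008],[0,0,0]],
    [[0,0,-0.007],[0,0,0]],
    [[0,0,-0.005],[0,0,0]],
    [[0,0,-0.003],[0,0,0]],
    [[0,0,-0.002],[0,0,0]],
    [[0,0,-0.001],[0,0,0]],
    [[0,0,0],[0,0,0]]
  ]
}}

```text
time_s: 2.6
ee_pos: [505.2, 326.2, 4.0]
ee_rot: [180.0, -0.0, 73.0]
force: [0.5, -0.1, 0.1]
gripper_width: 54.8
```

{"fn": "drive_tool", "kwargs": {
  "motion": [
    [[0,0,0],[0,0,0]],
    [[0,0,0],[0,0,0]],
    [[0,0,0],[0,0,0]],
    [[0,0,0],[0,0,0]],
    [[0,0,0],[0,0,0]],
    [[0,0,0],[0,0,0]],
    [[0,0,0],[0,0,0]],
    [[0,0,0],[0,0,0]],
    [[0,0,0],[0,0,0]],
    [[0,0,0],[0,0,0]]
  ],
  "claw": 0.15,
  "force": 45
}}

```text
time_s: 3.43
ee_pos: [505.3, 326.4, 4.2]
ee_rot: [180.0, -0.0, 73.0]
force: [0.1, 1.1, 1.4]
gripper_width: 25.6
```

The spanner is gripped at 25.6 mm. I lift it, turn it to align with the slope, and carry it over.

{"fn": "drive_tool", "kwargs": {
  "motion": [
    [[0,0,0.01],[0,0,0]],
    [[0,0,0.02],[0,0,0.033]],
    [[0,0,0.022],[0,0,0.033]],
    [[0,0,0.022],[0,0,0.033]],
    [[0,0,0.022],[0,0,0.033]],
    [[0,0,0.022],[0,0,0.033]],
    [[0,0,0.022],[0,0,0.033]],
    [[0,0,0.022],[0,0,0.033]],
    [[0,0,0.022],[0,0,0.033]],
    [[0,0,0.016],[0,0,0.033]]
  ]
}}

```text
time_s: 4.27
ee_pos: [505.0, 325.9, 206.2]
ee_rot: [179.9, -0.0, 90.1]
force: [-0.2, -0.5, -1.3]
gripper_width: 25.8
```

{"fn": "drive_tool", "kwargs": {
  "motion": [
    [[0,-0.03,0.004],[0,-0.0611,0]],
    [[0,-0.03,0.004],[0,-0.0611,0]],
    [[0,-0.03,0.004],[0,-0.0611,0]],
    [[0,-0.03,0.004],[0,-0.0611,0]],
    [[0,-0.03,0.004],[0,-0.0611,0]],
    [[0,-0.03,0.004],[0,-0.0611,0]],
    [[0,-0.03,0.004],[0,-0.0611,0]],
    [[0,-0.03,0.004],[0,-0.0611,0]],
    [[0,-0.03,0.004],[0,-0.0611,0]],
    [[0,-0.03,0.004],[0,-0.0611,0]]
  ]
}}

```text
time_s: 5.1
ee_pos: [503.6, 24.9, 244.1]
ee_rot: [144.9, 0.1, 90.0]
force: [1.0, 0.7, -2.4]
gripper_width: 25.3
```

Run:
```python
from h import *
for n in("scene","top"): cv2.imwrite(f"pics/{n}1.png",env.grab_frame(n)[:,:,::-1])
s=env.state(); print({k:np.round(s[k],2) for k in("qpos","ee_pos","ee_rot","force","torque","gripper_width")})
```

```text
{'qpos': array([  2.24,  -4.8 , 121.83,  -3.22,  28.23, -85.08]), 'ee_pos': array([501.38,  22.21, 242.44]), 'ee_rot': array([1.4519e+02, 6.0000e-02, 8.9660e+01]), 'force': array([ 0.48, -0.04, -1.1 ]), 'torque': array([-0.01,  0.55,  0.01]), 'gripper_width': np.float64(25.52)}
```

View pics/scene1.png

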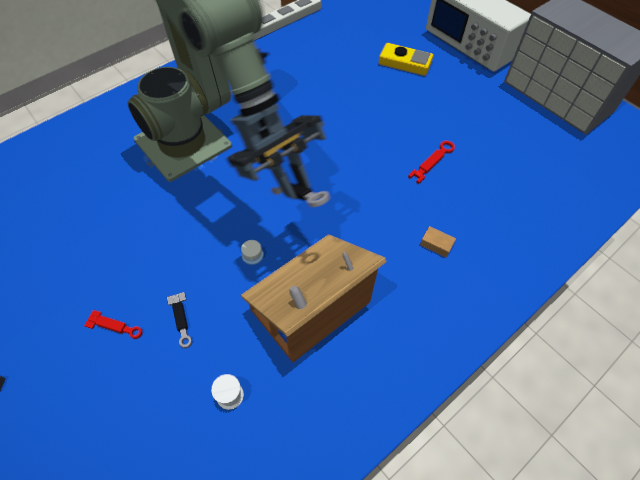

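{"fn": "drive_tool", "kwargs": {
  "motion": [
    [[0.0074,-0.0154,-0.006],[0,0,0]],
    [[0.0074,-0.0153,-0.006],[0,0,0]],
    [[0.0074,-0.0153,-0.006],[0,0,0]],
    [[0.0074,-0.0153,-0.006],[0,0,0]],
    [[0.0074,-0.0153,-0.006],[0,0,0]],
    [[0.0074,-0.0153,-0.006],[0,0,0]],
    [[0.0074,-0.0153,-0.006],[0,0,0]],
    [[0.0074,-0.0153,-0.006],[0,0,0]],
    [[0,0,0],[0,0,0]],
    [[0,0,0],[0,0,0]]
  ]
}}

```text
time_s: 6.03
ee_pos: [563.9, -96.1, 195.2]
ee_rot: [145.1, -0.1, 90.0]
force: [0.5, 0.3, -1.8]
gripper_width: 25.7
```

{"fn": "drive_tool", "kwargs": {
  "motion": [
    [[0,0,0],[0,0,0]],
    [[0,0,0],[0,0,0]],
    [[0,0,0],[0,0,0]],
    [[0,0,0],[0,0,0]],
    [[0,0,0],[0,0,0]],
    [[0,0,0],[0,0,0]],
    [[0,0,0],[0,0,0]],
    [[0,0,0],[0,0,0]],
    [[0,0,0],[0,0,0]],
    [[0,0,0],[0,0,0]]
  ]
}}

```text
time_s: 6.87
ee_pos: [564.3, -96.4, 196.0]
ee_rot: [145.0, 0.0, 90.0]
force: [0.2, -0.3, -1.8]
gripper_width: 25.7
```

Run:
```python
from h import *
for n,(a,b,c,d) in(("scene",(225,205,395,335)),("top",(270,120,410,240))):
    im=env.grab_frame(n)[:,:,::-1]; cv2.imwrite(f"pics/{n}2.png",im); cv2.imwrite(f"pics/{n}2c.png",cv2.resize(im[b:d,a:c],None,fx=4,fy=4,interpolation=cv2.INTER_CUBIC))
s=env.state(); print({k:np.round(s[k],2) for k in("qpos","ee_pos","ee_rot","force","torque","gripper_width")})
```

```text
{'qpos': array([ -16.25,    5.41,  119.37,   24.13,   23.14, -125.82]), 'ee_pos': array([564.32, -96.38, 195.95]), 'ee_rot': array([145.  ,  -0.  ,  90.01]), 'force': array([ 0.23, -0.05, -1.82]), 'torque': array([0.03, 0.52, 0.  ]), 'gripper_width': np.float64(26.03)}
```

View pics/scene2c.png

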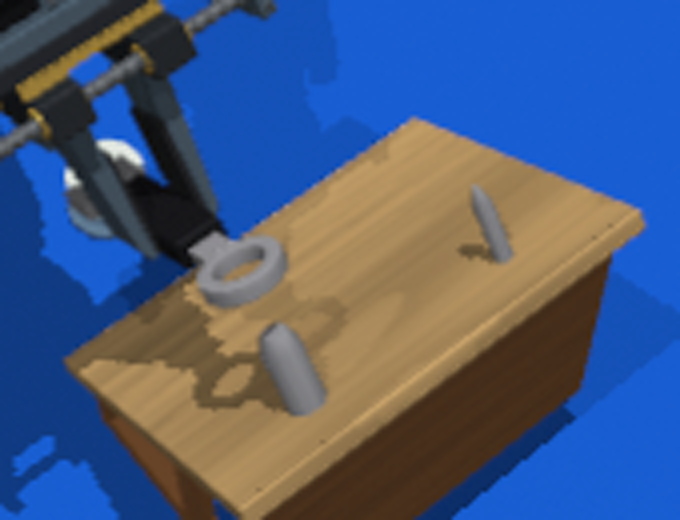

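View pics/top2c.png

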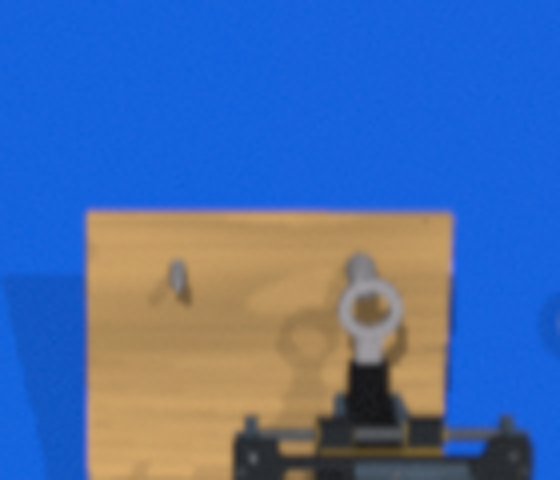

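Run:
```python
from h import *
S=lambda u,v:np.array([(u+.5)/4-.5+225,(v+.5)/4-.5+205])
T=lambda u,v:np.array([(u+.5)/4-.5+270,(v+.5)/4-.5+120])
n=np.array([-.5736,0,.8192])
def hole(im,a,b,c,d,name):
    g=cv2.resize(im[b:d,a:c],None,fx=8,fy=8,interpolation=cv2.INTER_CUBIC); h=cv2.cvtColor(g,cv2.COLOR_BGR2HSV)
    m=(h[...,1]<70).astype(np.uint8); cs,hi=cv2.findContours(m,cv2.RETR_CCOMP,2)
    for i,q in enumerate(cs):
        if cv2.contourArea(q)>300:
            e=cv2.fitEllipse(q); print(name,"hole" if hi[0][i][3]>=0 else "outer",((np.array(e[0])+.5)/8-.5+[a,b]).round(2),(np.array(e[1])/8).round(1),round(e[2]))
hole(cv2.imread("pics/scene2.png"),270,262,300,283,"scene")
hole(cv2.imread("pics/top2.png"),352,187,374,206,"top")
eye=np.array([628,-96.4,235.7])
for nm in("scene","top"): print(nm,"pred eye top/under",proj(nm,eye+10*n).round(2),proj(nm,eye).round(2))
for y,k in((-97,"thick"),(22.7,"thin")):
    r=np.array([671,y,174.6])
    for nm in("scene","top"): print(k,nm,"root",proj(nm,r).round(2),"tip",proj(nm,r+42*n).round(2))
print("obs scene tip thick",S(273,331),"root",S(307,405),"thin tip",S(477,191),"root",S(500,256))
print("obs top thick tip",T(360,262+24),"thin tip",T(179,291),"root",T(177,262))
print(tri(S(240,264),T(370,307)))
```

```text
scene outer [283.75 271.57] [18.7 25.1] 82
scene hole [285.2  272.16] [ 2.6 10.1] 64
top outer [361.95 196.53] [16.1 18. ] 169
top hole [362.23 196.88] [6.5 9.3] 76
scene pred eye top/under [284.03 270.27] [286.27 274.73]
top pred eye top/under [361.77 197.31] [361.45 195.83]
thick scene root [302.03 306.73] tip [293.2  289.19]
thick top root [359.42 185.22] tip [360.67 191.03]
thin scene root [350.79 270.22] tip [343.43 252.69]
thin top root [313.85 185.32] tip [313.98 191.14]
obs scene tip thick [292.875 287.375] root [301.375 305.875] thin tip [343.875 252.375] root [349.625 268.625]
obs top thick tip [359.625 191.125] thin tip [314.375 192.375] root [313.875 185.125]
(array([624.31589013, -96.89920701, 245.98861893]), np.float64(0.5976123939991561))
```

{"fn": "drive_tool", "kwargs": {
  "motion": [
    [[0.002,-0.0006,-0.0029],[0,0,0]],
    [[0.002,0,-0.0029],[0,0,0]],
    [[0.002,0,-0.0029],[0,0,0]],
    [[0.002,0,-0.0029],[0,0,0]],
    [[0.002,0,-0.0029],[0,0,0]],
    [[0.002,0,-0.0029],[0,0,0]],
    [[0.002,0,-0.0029],[0,0,0]],
    [[0.002,0,-0.0029],[0,0,0]],
    [[0,0,0],[0,0,0]],
    [[0,0,0],[0,0,0]]
  ]
}}

```text
time_s: 7.8
ee_pos: [580.3, -96.9, 172.5]
ee_rot: [145.0, -0.0, 90.0]
force: [0.7, -0.5, -2.1]
gripper_width: 25.8
```

Run:
```python
from h import *
for n,(a,b,c,d) in(("scene",(260,250,340,310)),("top",(320,160,400,220))):
    im=env.grab_frame(n)[:,:,::-1]; cv2.imwrite(f"pics/{n}3.png",im); cv2.imwrite(f"pics/{n}3c.png",cv2.resize(im[b:d,a:c],None,fx=8,fy=8,interpolation=cv2.INTER_CUBIC))
s=env.state(); print({k:np.round(s[k],2) for k in("qpos","ee_pos","ee_rot","force","torque","gripper_width")})
```

```text
{'qpos': array([ -15.69,    8.5 ,  119.72,   27.24,   19.83, -128.8 ]), 'ee_pos': array([580.36, -96.91, 172.87]), 'ee_rot': array([144.98,   0.  ,  90.01]), 'force': array([-0.57, -0.47, -1.64]), 'torque': array([ 0.06,  0.54, -0.01]), 'gripper_width': np.float64(25.49)}
```

View pics/scene3c.png

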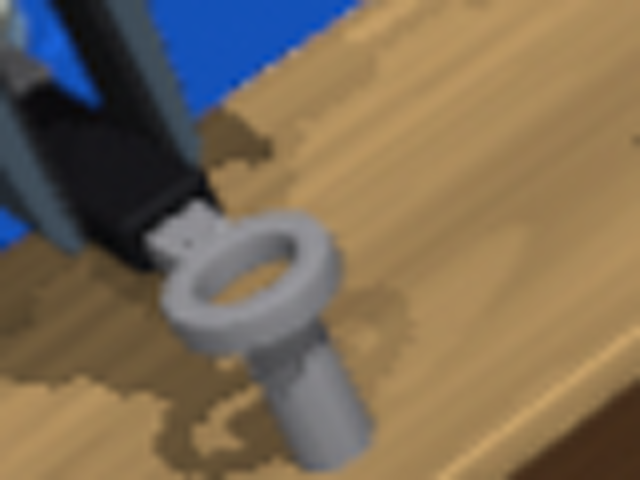

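View pics/top3c.png

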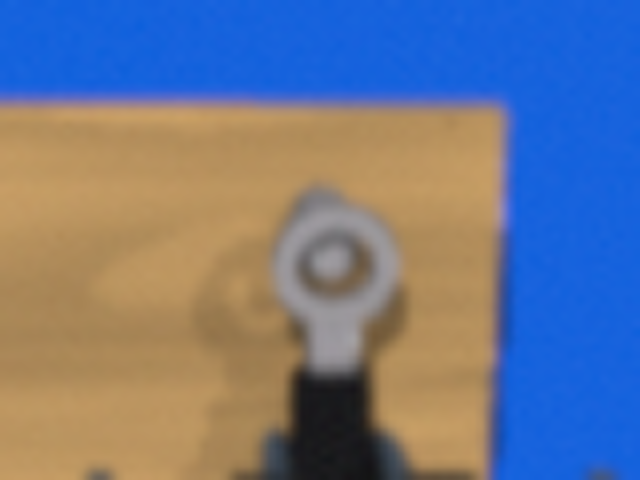

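In the top view the peg tip at (361,192.6) shows inside the ring hole, whose centre is near (361.6,193). I check the along-slope offset before pushing.

Run:
```python
from h import *
n=np.array([-.5736,0,.8192]); up=np.array([.8192,0,.5736])
def circ(c,r): 
    t=np.linspace(0,6.283,60); return c+r*(np.cos(t)[:,None]*up+np.sin(t)[:,None]*np.array([0,1,0]))
for y,R,r,k,w in((-97,10,6.5,"thick",(350,176,372,202)),(22.7,5,1.5,"thin",(308,176,322,202))):
    root=np.array([671,y,174.6])
    for nm,W in(("top",w),("scene",(286,278,312,314) if k=="thick" else (336,244,356,276))):
        P=np.concatenate([circ(root,R),circ(root+33*n,R),circ(root+42*n,r)])
        q=np.array([proj(nm,p) for p in P]); hull=cv2.convexHull(q.astype(np.float32))
        m0=cv2.moments(hull)
        a,b,c,d=W; im=cv2.imread(f"pics/{nm}0.png")[b:d,a:c]; g=cv2.resize(im,None,fx=8,fy=8,interpolation=cv2.INTER_CUBIC); h=cv2.cvtColor(g,cv2.COLOR_BGR2HSV)
        for th in(60,75,90):
            m=((h[...,1]<th)).astype(np.uint8); N,L,S,C=cv2.connectedComponentsWithStats(m); i=1+np.argmax(S[1:,4])
            x,y_,ww,hh=S[i,:4]/8
            print(k,nm,th,"obs cen",((C[i]+.5)/8-.5+[a,b]).round(2),"box u",round(a+x-.5,1),round(a+x+ww-.5,1),"v",round(b+y_-.5,1),round(b+y_+hh-.5,1))
        print("   pred cen",(m0["m10"]/m0["m00"]).__round__(2),(m0["m01"]/m0["m00"]).__round__(2),"u",q[:,0].min().round(1),q[:,0].max().round(1),"v",q[:,1].min().round(1),q[:,1].max().round(1))
for yy in(83,-157):
    for x,z in((-83,80),(81,195)):
        X=[618.7+x,yy,z]; print(X,proj("scene",X).round(1),proj("top",X).round(1))
```

```text
thick top 60 obs cen [360.15 188.9 ] box u 356.2 364.0 v 183.0 194.8
thick top 75 obs cen [360.15 188.89] box u 356.0 364.1 v 182.9 195.0
thick top 90 obs cen [360.15 188.86] box u 355.9 364.4 v 182.5 195.2
   pred cen 359.92 187.53 u 355.6 364.3 v 181.6 193.4
thick scene 60 obs cen [297.47 297.06] box u 289.5 306.1 v 285.1 308.5
thick scene 75 obs cen [297.47 297.06] box u 289.2 306.2 v 285.0 308.6
thick scene 90 obs cen [297.47 297.05] box u 289.1 306.5 v 284.8 308.8
   pred cen 298.04 298.81 u 289.9 307.1 v 286.8 310.5
thin top 60 obs cen [313.98 188.56] box u 312.1 315.8 v 184.9 192.2
thin top 75 obs cen [313.97 188.54] box u 312.0 315.9 v 184.5 192.6
thin top 90 obs cen [313.98 188.52] box u 311.8 316.1 v 184.2 192.9
   pred cen 313.9 187.62 u 311.9 315.9 v 183.5 191.7
thin scene 60 obs cen [347.38 260.96] box u 342.5 352.8 v 250.8 270.1
thin scene 75 obs cen [347.36 260.92] box u 342.4 352.9 v 250.6 270.4
thin scene 90 obs cen [347.36 260.92] box u 342.2 353.0 v 250.4 270.6
   pred cen 347.54 262.48 u 342.5 353.3 v 252.2 271.9
[535.7, 83, 80] [327.9 234.7] [291.8 241.9]
[699.7, 83, 195] [385.2 257.6] [290.6 172.8]
[535.7, -157, 80] [239.9 296.1] [379.4 241.6]
[699.7, -157, 195] [285. 334.] [382.8 172.6]
```

Run:
```python
from h import *
up=np.array([.8192,0,.5736]);n=np.array([-.5736,0,.8192])
for y,dt,ds in((-97,(.23,1.36),(-.57,-1.75)),(22.7,(.08,.92),(-.17,-1.55))):
    c=np.array([671,y,174.6])+20*n
    A=[];b=[]
    for nm,d in(("top",dt),("scene",ds)):
        J=np.array([proj(nm,c+e)-proj(nm,c-e) for e in np.eye(3)]).T/2; A+=list(J); b+=list(d)
    A=np.array(A);s=np.linalg.lstsq(A,np.array(b),rcond=None)[0]; print(s.round(2),"upslope",(s@up).round(2),"normal",(s@n).round(2),"res",(A@s-b).round(2))
    A2=A@np.array([up,[0,1,0]]).T; s2=np.linalg.lstsq(A2,np.array(b),rcond=None)[0]; print("inplane only",s2.round(2),(A2@s2-b).round(2))
# ring at hover: same treatment from pic2 
eye=np.array([628,-96.4,235.7])
c=eye+10*n;print(proj("top",c),proj("scene",c))
```

```text
[-3.28  0.59  0.97] upslope -2.13 normal 2.67 res [-0.4  -0.22 -0.32  0.06]
inplane only [-4.3   1.05] [-0.68  0.19 -0.14  0.63]
[-2.29  0.7   1.88] upslope -0.8 normal 2.85 res [-0.34 -0.24 -0.3   0.04]
inplane only [-2.97  1.52] [-0.66  0.15 -0.14  0.69]
[361.76547395 197.31073017] [284.03321287 270.27456161]
```

Top-view evidence, with the same camera for both, puts the peg about 3 mm down the slope and 1 mm to +y relative to the hole. I correct for that and look again.

{"fn": "drive_tool", "kwargs": {
  "motion": [
    [[-0.0013,0.0004,-0.0009],[0,0,0]],
    [[-0.0013,0.0004,-0.0009],[0,0,0]],
    [[0,0,0],[0,0,0]],
    [[0.0006,0,-0.0008],[0,0,0]],
    [[0.0006,0,-0.0008],[0,0,0]],
    [[0.0006,0,-0.0008],[0,0,0]],
    [[0,0,0],[0,0,0]],
    [[0,0,0],[0,0,0]],
    [[0,0,0],[0,0,0]],
    [[0,0,0],[0,0,0]]
  ]
}}

```text
time_s: 8.73
ee_pos: [579.5, -96.1, 168.6]
ee_rot: [145.0, 0.0, 90.0]
force: [-0.2, -0.5, -1.8]
gripper_width: 26.0
```

Run:
```python
from h import *
for n,(a,b,c,d) in(("scene",(260,250,340,310)),("top",(340,175,380,205))):
    im=env.grab_frame(n)[:,:,::-1]; cv2.imwrite(f"pics/{n}4.png",im); s=640//(c-a); cv2.imwrite(f"pics/{n}4c.png",cv2.resize(im[b:d,a:c],None,fx=s,fy=s,interpolation=cv2.INTER_CUBIC))
s=env.state(); print({k:np.round(s[k],2) for k in("qpos","ee_pos","ee_rot","force","torque","gripper_width")})
nn=np.array([-.5736,0,.8192])
e=s["ee_pos"]+np.array([63.7,0,39.7])
print("eye",e, [proj("top",e+k*nn).round(2) for k in(0,5,10)], "tip per 10mm")
```

```text
{'qpos': array([ -15.61,    8.75,  120.19,   28.06,   19.17, -129.62]), 'ee_pos': array([579.51, -96.12, 168.58]), 'ee_rot': array([144.99,   0.  ,  90.01]), 'force': array([ 0.26, -0.1 , -1.45]), 'torque': array([ 0.04,  0.5 , -0.01]), 'gripper_width': np.float64(25.62)}
eye [643.21170968 -96.12212408 208.27762401] [array([360.33, 192.5 ]), array([360.48, 193.22]), array([360.64, 193.94])] tip per 10mm
```

View pics/scene4c.png

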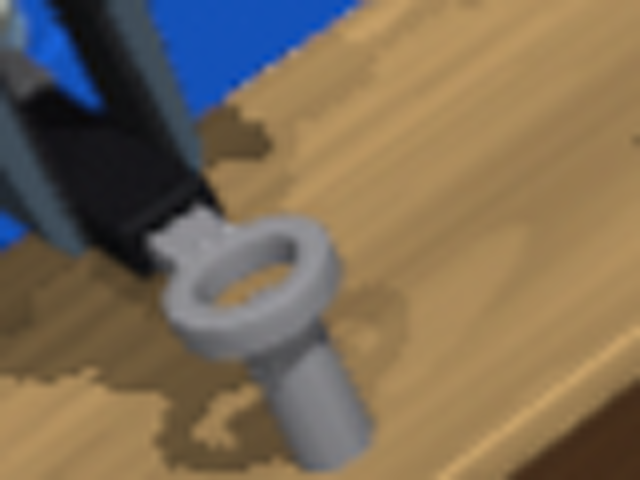

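View pics/top4c.png

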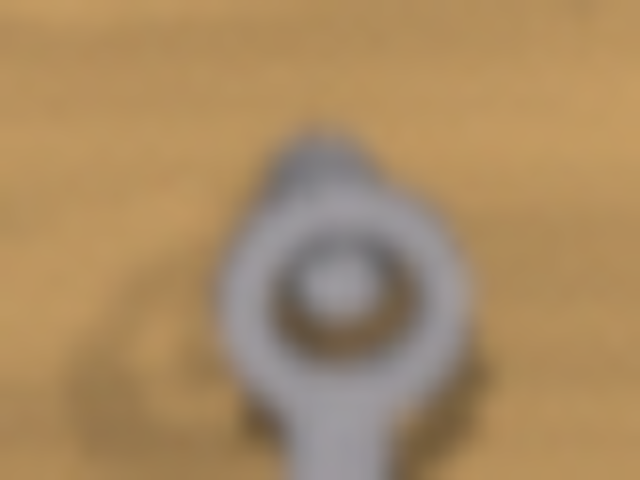

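The tip now sits where a coaxial peg should appear, to about 0.2 px. I push down the peg in small steps.

{"fn": "drive_tool", "kwargs": {
  "motion": [
    [[0.0011,0,-0.0016],[0,0,0]],
    [[0.0012,0,-0.0017],[0,0,0]],
    [[0.0011,0,-0.0016],[0,0,0]],
    [[0.0012,0,-0.0017],[0,0,0]],
    [[0.0011,0,-0.0016],[0,0,0]],
    [[0,0,0],[0,0,0]],
    [[0,0,0],[0,0,0]],
    [[0,0,0],[0,0,0]],
    [[0,0,0],[0,0,0]],
    [[0,0,0],[0,0,0]]
  ]
}}

```text
time_s: 9.67
ee_pos: [585.2, -96.1, 160.5]
ee_rot: [145.0, 0.0, 90.0]
force: [0.3, 0.4, -1.8]
gripper_width: 25.6
```

{"fn": "drive_tool", "kwargs": {
  "motion": [
    [[0.0011,0,-0.0016],[0,0,0]],
    [[0.0012,0,-0.0017],[0,0,0]],
    [[0.0011,0,-0.0016],[0,0,0]],
    [[0.0012,0,-0.0017],[0,0,0]],
    [[0.0011,0,-0.0016],[0,0,0]],
    [[0,0,0],[0,0,0]],
    [[0,0,0],[0,0,0]],
    [[0,0,0],[0,0,0]],
    [[0,0,0],[0,0,0]],
    [[0,0,0],[0,0,0]]
  ]
}}

```text
time_s: 10.5
ee_pos: [590.9, -96.1, 152.3]
ee_rot: [145.0, 0.0, 90.0]
force: [-0.3, -0.3, -1.4]
gripper_width: 26.0
```

```bash
cat > look.py <<'E'
import sys
from h import *
tag=sys.argv[1]; tx,sx=[list(map(int,a.split(","))) for a in sys.argv[2:4]]
out=[]
for n,(a,b,c,d) in(("scene",sx),("top",tx)):
    im=env.grab_frame(n)[:,:,::-1]; cv2.imwrite(f"pics/{n}{tag}.png",im); s=395/(c-a); out.append(cv2.resize(im[b:d,a:c],(395,int((d-b)*s)),interpolation=cv2.INTER_CUBIC))
h=max(o.shape[0] for o in out); out=[cv2.copyMakeBorder(o,0,h-o.shape[0],0,5,0) for o in out]
cv2.imwrite(f"pics/c{tag}.png",np.hstack(out))
s=env.state(); print({k:np.round(s[k],2).tolist() for k in("time_s","qpos","ee_pos","ee_rot","force","torque","gripper_width")})
E
python3 look.py 5 340,170,385,220 250,245,340,335
```

```text
{'time_s': 10.6, 'qpos': [-15.18, 10.99, 120.29, 31.01, 16.96, -132.44], 'ee_pos': [590.92, -96.15, 152.3], 'ee_rot': [144.98, 0.01, 90.01], 'force': [-0.1, -0.35, -2.64], 'torque': [0.03, 0.52, 0.04], 'gripper_width': 25.44}
```

View pics/c5.png

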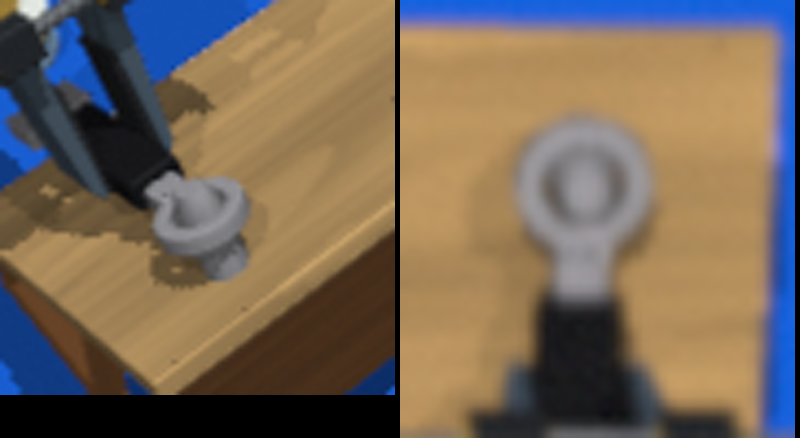

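The peg is through the hole and visible inside it. The push continues.

{"fn": "drive_tool", "kwargs": {
  "motion": [
    [[0.0011,0,-0.0016],[0,0,0]],
    [[0.0012,0,-0.0017],[0,0,0]],
    [[0.0011,0,-0.0016],[0,0,0]],
    [[0.0012,0,-0.0017],[0,0,0]],
    [[0.0011,0,-0.0016],[0,0,0]],
    [[0.0012,0,-0.0017],[0,0,0]],
    [[0,0,0],[0,0,0]],
    [[0,0,0],[0,0,0]],
    [[0,0,0],[0,0,0]],
    [[0,0,0],[0,0,0]]
  ]
}}

```text
time_s: 11.43
ee_pos: [597.8, -96.1, 142.4]
ee_rot: [145.0, 0.0, 90.0]
force: [-0.3, 0.2, -1.2]
gripper_width: 26.0
```

{"fn": "drive_tool", "kwargs": {
  "motion": [
    [[0.0011,0,-0.0016],[0,0,0]],
    [[0.0012,0,-0.0017],[0,0,0]],
    [[0.0011,0,-0.0016],[0,0,0]],
    [[0,0,0],[0,0,0]],
    [[0,0,0],[0,0,0]],
    [[0,0,0],[0,0,0]],
    [[0,0,0],[0,0,0]],
    [[0,0,0],[0,0,0]],
    [[0,0,0],[0,0,0]],
    [[0,0,0],[0,0,0]]
  ]
}}

```text
time_s: 12.27
ee_pos: [601.2, -96.2, 137.5]
ee_rot: [145.0, 0.0, 90.0]
force: [-0.0, 0.9, -1.7]
gripper_width: 25.5
```

{"fn": "drive_tool", "kwargs": {
  "motion": [
    [[0.0006,0,-0.0008],[0,0,0]],
    [[0.0005,0,-0.0008],[0,0,0]],
    [[0.0006,0,-0.0008],[0,0,0]],
    [[0,0,0],[0,0,0]],
    [[0,0,0],[0,0,0]],
    [[0,0,0],[0,0,0]],
    [[0,0,0],[0,0,0]],
    [[0,0,0],[0,0,0]],
    [[0,0,0],[0,0,0]],
    [[0,0,0],[0,0,0]]
  ]
}}

```text
time_s: 13.1
ee_pos: [602.9, -96.1, 135.0]
ee_rot: [145.0, 0.0, 90.0]
force: [0.0, 1.0, -1.6]
gripper_width: 25.6
```

```bash
python3 look.py 6 330,165,395,245 240,245,340,345
```

```text
{'time_s': 13.2, 'qpos': [-14.75, 13.38, 120.27, 34.89, 14.8, -136.18], 'ee_pos': [602.89, -96.14, 134.99], 'ee_rot': [144.99, 0.0, 90.01], 'force': [0.47, -0.31, -1.81], 'torque': [-0.02, 0.53, -0.04], 'gripper_width': 25.52}
```

View pics/c6.png

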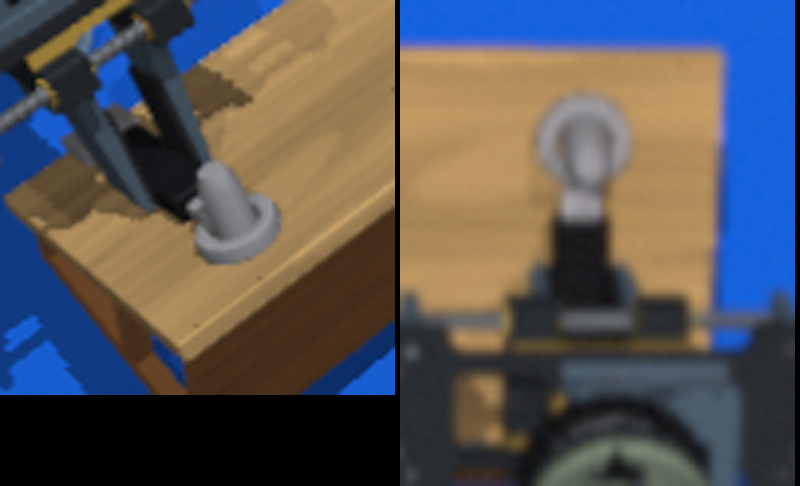

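{"fn": "drive_tool", "kwargs": {
  "motion": [
    [[0.0006,0,-0.0008],[0,0,0]],
    [[0.0005,0,-0.0007],[0,0,0]],
    [[0,0,0],[0,0,0]],
    [[0,0,0],[0,0,0]],
    [[0,0,0],[0,0,0]],
    [[0,0,0],[0,0,0]],
    [[0,0,0],[0,0,0]],
    [[0,0,0],[0,0,0]],
    [[0,0,0],[0,0,0]],
    [[0,0,0],[0,0,0]]
  ]
}}

```text
time_s: 14.03
ee_pos: [603.4, -96.1, 134.5]
ee_rot: [144.9, 0.0, 90.0]
force: [-9.9, 0.3, 8.0]
gripper_width: 25.8
```

{"fn": "drive_tool", "kwargs": {
  "motion": [
    [[0.0006,0,-0.0008],[0,0,0]],
    [[0,0,0],[0,0,0]],
    [[0,0,0],[0,0,0]],
    [[0,0,0],[0,0,0]],
    [[0,0,0],[0,0,0]],
    [[0,0,0],[0,0,0]],
    [[0,0,0],[0,0,0]],
    [[0,0,0],[0,0,0]],
    [[0,0,0],[0,0,0]],
    [[0,0,0],[0,0,0]]
  ]
}}

```text
time_s: 14.87
ee_pos: [603.4, -96.1, 134.5]
ee_rot: [144.9, 0.0, 90.0]
force: [-17.7, -0.3, 16.7]
gripper_width: 25.6
```

Contact on the board at about 25 N normal. Now I release with a partial opening.

{"fn": "drive_tool", "kwargs": {
  "motion": [
    [[-0.0008,0,0.0012],[0,0,0]],
    [[0,0,0],[0,0,0]],
    [[0,0,0],[0,0,0]],
    [[0,0,0],[0,0,0]],
    [[0,0,0],[0,0,0]],
    [[0,0,0],[0,0,0]],
    [[0,0,0],[0,0,0]],
    [[0,0,0],[0,0,0]],
    [[0,0,0],[0,0,0]],
    [[0,0,0],[0,0,0]]
  ],
  "claw": 0.5
}}

```text
time_s: 15.7
ee_pos: [603.8, -96.1, 133.8]
ee_rot: [145.0, 0.0, 90.0]
force: [0.4, -0.7, 0.3]
gripper_width: 46.0
```

{"fn": "drive_tool", "kwargs": {
  "motion": [
    [[-0.004,0,0.0057],[0,0,0]],
    [[-0.004,0,0.0057],[0,0,0]],
    [[-0.004,0,0.0057],[0,0,0]],
    [[-0.008,0,0.0115],[0,0,0]],
    [[-0.008,0,0.0115],[0,0,0]],
    [[-0.008,0,0.0115],[0,0,0]],
    [[-0.008,0,0.0115],[0,0,0]],
    [[-0.008,0,0.0115],[0,0,0]],
    [[-0.008,0,0.0115],[0,0,0]],
    [[-0.008,0,0.0115],[0,0,0]]
  ]
}}

```text
time_s: 16.53
ee_pos: [534.9, -96.2, 232.8]
ee_rot: [144.9, 0.0, 90.0]
force: [0.4, 0.0, 0.2]
gripper_width: 46.0
```

```bash
python3 look.py 7 280,160,400,260 230,215,400,365
```

```text
{'time_s': 16.63, 'qpos': [-17.54, 0.19, 118.71, 21.03, 28.69, -123.15], 'ee_pos': [535.73, -96.57, 234.46], 'ee_rot': [144.71, 0.11, 89.98], 'force': [0.14, -1.12, -0.01], 'torque': [-0.01, 0.37, -0.03], 'gripper_width': 45.65}
```

View pics/c7.png

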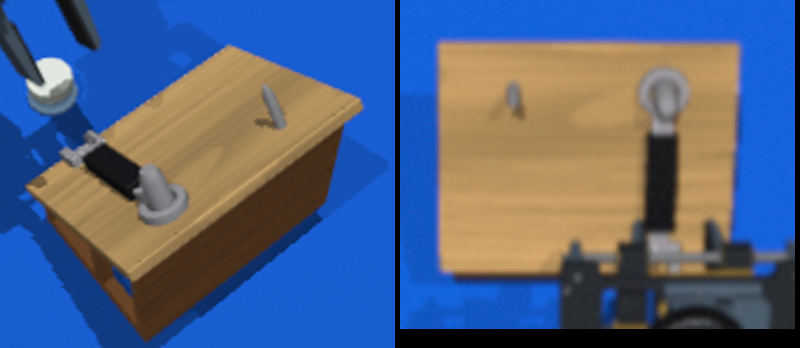

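The spanner lies flat, with its ring at the foot of the thick peg (top crop about (662,92)) and its handle down the slope. Next is the scraper. The seated spanner puts the thick root at about (667.5, -96.1), so I expect the thin one near (668.6, 23.8).

{"fn": "drive_tool", "kwargs": {
  "motion": [
    [[-0.004,-0.012,-0.002],[0,0.0611,0]],
    [[-0.004,-0.012,-0.002],[0,0.0611,0]],
    [[-0.004,-0.012,-0.002],[0,0.0611,0]],
    [[-0.004,-0.012,-0.002],[0,0.0611,0]],
    [[-0.004,-0.012,-0.002],[0,0.0611,0]],
    [[-0.004,-0.012,-0.002],[0,0.0611,0]],
    [[-0.004,-0.012,-0.002],[0,0.0611,0]],
    [[-0.004,-0.012,-0.002],[0,0.0611,0]],
    [[-0.004,-0.012,-0.002],[0,0.0611,0]],
    [[-0.004,-0.012,-0.002],[0,0.0611,0]]
  ]
}}

```text
time_s: 17.47
ee_pos: [495.7, -216.8, 211.1]
ee_rot: [-179.8, 0.0, 90.0]
force: [-0.1, -0.2, -0.4]
gripper_width: 45.4
```

{"fn": "drive_tool", "kwargs": {
  "motion": [
    [[-0.0038,-0.006,-0.015],[0,0,-0.03526]],
    [[-0.0038,-0.006,-0.015],[0,0,-0.03526]],
    [[-0.0038,-0.006,-0.015],[0,0,-0.03526]],
    [[-0.0038,-0.006,-0.015],[0,0,-0.03526]],
    [[-0.0038,-0.006,-0.015],[0,0,-0.03526]],
    [[-0.0038,-0.006,-0.015],[0,0,-0.03526]],
    [[-0.0038,-0.006,-0.015],[0,0,-0.03526]],
    [[-0.0038,-0.006,-0.015],[0,0,-0.03526]],
    [[-0.0038,-0.006,-0.015],[0,0,-0.03526]],
    [[-0.0038,-0.006,-0.015],[0,0,-0.03526]]
  ]
}}

```text
time_s: 18.3
ee_pos: [457.6, -276.4, 60.3]
ee_rot: [-180.0, -0.0, 69.7]
force: [-0.2, -0.1, 0.5]
gripper_width: 45.6
```

{"fn": "drive_tool", "kwargs": {
  "motion": [
    [[0,0,0],[0,0,0]],
    [[0,0,0],[0,0,0]],
    [[0,0,0],[0,0,0]],
    [[0,0,0],[0,0,0]],
    [[0,0,0],[0,0,0]],
    [[0,0,0],[0,0,0]],
    [[0,0,0],[0,0,0]],
    [[0,0,0],[0,0,0]],
    [[0,0,0],[0,0,0]],
    [[0,0,0],[0,0,0]]
  ]
}}

```text
time_s: 19.13
ee_pos: [457.8, -276.1, 61.6]
ee_rot: [180.0, -0.0, 69.8]
force: [0.9, -0.5, 0.7]
gripper_width: 45.4
```

```bash
python3 look.py 8 280,160,440,310 130,215,400,365
```

```text
{'time_s': 19.23, 'qpos': [-32.33, 23.04, 107.03, 0.01, 49.93, -102.14], 'ee_pos': [457.81, -276.13, 61.49], 'ee_rot': [180.0, -0.0, 69.81], 'force': [0.09, -0.82, 0.8], 'torque': [-0.02, 0.03, 0.0], 'gripper_width': 45.68}
```

View pics/c8.png

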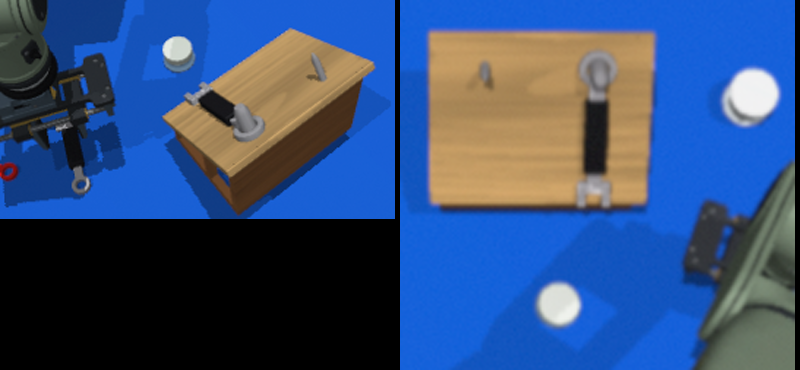

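{"fn": "drive_tool", "kwargs": {
  "motion": [
    [[0,0,-0.01],[0,0,0]],
    [[0,0,-0.01],[0,0,0]],
    [[0,0,-0.01],[0,0,0]],
    [[0,0,-0.01],[0,0,0]],
    [[0,0,-0.008],[0,0,0]],
    [[0,0,-0.005],[0,0,0]],
    [[0,0,-0.003],[0,0,0]],
    [[0,0,-0.0015],[0,0,0]],
    [[0,0,0],[0,0,0]],
    [[0,0,0],[0,0,0]]
  ]
}}

```text
time_s: 20.07
ee_pos: [458.1, -276.3, 4.2]
ee_rot: [180.0, 0.0, 69.8]
force: [-0.8, -0.4, -0.1]
gripper_width: 45.6
```

{"fn": "drive_tool", "kwargs": {
  "motion": [
    [[0,0,0],[0,0,0]],
    [[0,0,0],[0,0,0]],
    [[0,0,0],[0,0,0]],
    [[0,0,0],[0,0,0]],
    [[0,0,0],[0,0,0]],
    [[0,0,0],[0,0,0]],
    [[0,0,0],[0,0,0]],
    [[0,0,0],[0,0,0]],
    [[0,0,0],[0,0,0]],
    [[0,0,0],[0,0,0]]
  ],
  "claw": 0.1
}}

```text
time_s: 20.9
ee_pos: [457.9, -276.2, 4.2]
ee_rot: [180.0, -0.0, 69.8]
force: [-1.1, 0.5, 3.8]
gripper_width: 21.7
```

{"fn": "drive_tool", "kwargs": {
  "motion": [
    [[0,0,0.01],[0,0,0]],
    [[0,0,0.025],[0,0,0.0392]],
    [[0,0,0.025],[0,0,0.0392]],
    [[0,0,0.025],[0,0,0.0392]],
    [[0,0,0.025],[0,0,0.0392]],
    [[0,0,0.025],[0,0,0.0392]],
    [[0,0,0.025],[0,0,0.0392]],
    [[0,0,0.025],[0,0,0.0392]],
    [[0,0,0.025],[0,0,0.0392]],
    [[0,0,0.02],[0,0,0.0392]]
  ]
}}

```text
time_s: 21.73
ee_pos: [457.7, -276.0, 236.2]
ee_rot: [179.9, 0.0, 90.1]
force: [0.2, -0.3, -1.6]
gripper_width: 21.5
```

{"fn": "drive_tool", "kwargs": {
  "motion": [
    [[0.005,0.03,0.002],[0,-0.0611,0]],
    [[0.005,0.03,0.002],[0,-0.0611,0]],
    [[0.005,0.03,0.002],[0,-0.0611,0]],
    [[0.005,0.03,0.002],[0,-0.0611,0]],
    [[0.005,0.03,0.002],[0,-0.0611,0]],
    [[0.005,0.03,0.002],[0,-0.0611,0]],
    [[0.005,0.03,0.002],[0,-0.0611,0]],
    [[0.005,0.03,0.002],[0,-0.0611,0]],
    [[0.005,0.03,0.002],[0,-0.0611,0]],
    [[0.005,0.03,0.002],[0,-0.0611,0]]
  ]
}}

```text
time_s: 22.57
ee_pos: [506.9, 25.1, 254.3]
ee_rot: [144.8, -0.1, 90.0]
force: [0.3, -1.6, -3.0]
gripper_width: 21.6
```

{"fn": "drive_tool", "kwargs": {
  "motion": [
    [[0.0083,0,-0.0062],[0,0,0]],
    [[0.0083,0,-0.0062],[0,0,0]],
    [[0.0083,0,-0.0062],[0,0,0]],
    [[0.0083,0,-0.0062],[0,0,0]],
    [[0.0083,0,-0.0062],[0,0,0]],
    [[0.0083,0,-0.0062],[0,0,0]],
    [[0.0083,0,-0.0062],[0,0,0]],
    [[0.0083,0,-0.0062],[0,0,0]],
    [[0,0,0],[0,0,0]],
    [[0,0,0],[0,0,0]]
  ]
}}

```text
time_s: 23.4
ee_pos: [574.4, 23.6, 203.5]
ee_rot: [145.1, 0.0, 90.0]
force: [-0.5, -0.5, 0.0]
gripper_width: 21.5
```

{"fn": "drive_tool", "kwargs": {
  "motion": [
    [[0.002,0,-0.0029],[0,0,0]],
    [[0.002,0,-0.0029],[0,0,0]],
    [[0.002,0,-0.0029],[0,0,0]],
    [[0.002,0,-0.0029],[0,0,0]],
    [[0.002,0,-0.0029],[0,0,0]],
    [[0.002,0,-0.0029],[0,0,0]],
    [[0.002,0,-0.0029],[0,0,0]],
    [[0.002,0,-0.0026],[0,0,0]],
    [[0,0,0],[0,0,0]],
    [[0,0,0],[0,0,0]]
  ]
}}

```text
time_s: 24.23
ee_pos: [590.2, 23.9, 181.2]
ee_rot: [145.0, 0.0, 90.0]
force: [0.5, 0.3, -1.1]
gripper_width: 21.7
```

```bash
python3 look.py 9 298,175,333,215 310,220,380,290
python3 - <<'E'
from h import *
s=env.state();n=np.array([-.5736,0,.8192])
e=s["ee_pos"]+np.array([51.4,0,31.1]); print(e,[proj("top",e+k*n).round(2) for k in(-5,0,5,10)],[proj("scene",e+k*n).round(2) for k in(-5,0,5,10)])
im=cv2.imread("pics/top9.png")[175:215,298:333]; g=cv2.resize(im,None,fx=14,fy=14,interpolation=cv2.INTER_CUBIC); cv2.imwrite("pics/t9.png",g)
im=cv2.imread("pics/scene9.png")[235:280,320:370]; g=cv2.resize(im,None,fx=12,fy=12,interpolation=cv2.INTER_CUBIC); cv2.imwrite("pics/s9.png",g)
E
```

```text
{'time_s': 24.33, 'qpos': [1.78, 7.73, 119.12, -3.25, 18.17, -85.48], 'ee_pos': [590.25, 23.88, 181.54], 'ee_rot': [144.98, 0.01, 90.02], 'force': [0.71, 0.42, -0.45], 'torque': [-0.0, 0.48, 0.06], 'gripper_width': 21.72}
[641.64983949  23.87502134 212.64230728] [array([313.52, 192.09]), array([313.53, 192.81]), array([313.55, 193.53]), array([313.56, 194.25])] [array([343.04, 251.63]), array([342.15, 249.5 ]), array([341.25, 247.35]), array([340.34, 245.19])]
```

View pics/t9.png

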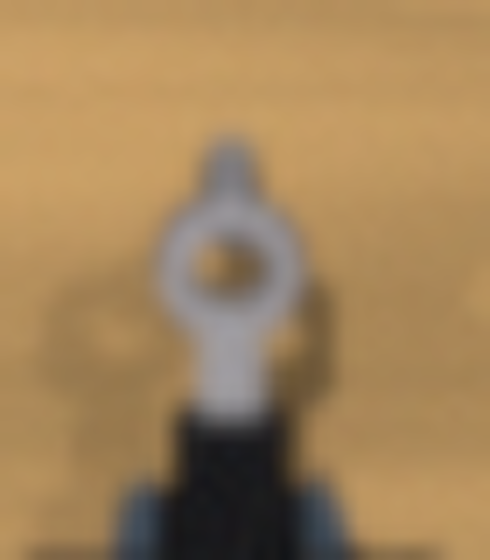

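View pics/s9.png

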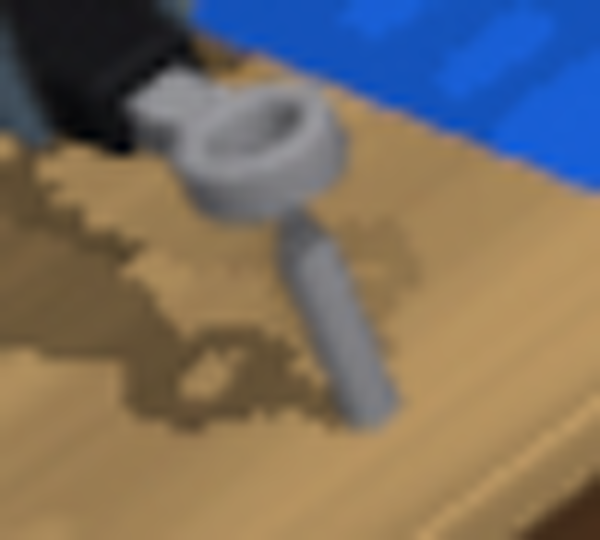

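The eye and peg line up sideways in the top view (both near u 314.1), and the along-slope prediction is consistent with the spanner insertion. I lower onto the taper and look again.

{"fn": "drive_tool", "kwargs": {
  "motion": [
    [[0.0008,0,-0.0018],[0,0,0]],
    [[0.0011,0,-0.0016],[0,0,0]],
    [[0.0011,0,-0.0016],[0,0,0]],
    [[0.0011,0,-0.0016],[0,0,0]],
    [[0,0,0],[0,0,0]],
    [[0,0,0],[0,0,0]],
    [[0,0,0],[0,0,0]],
    [[0,0,0],[0,0,0]],
    [[0,0,0],[0,0,0]],
    [[0,0,0],[0,0,0]]
  ]
}}

```text
time_s: 25.17
ee_pos: [594.3, 23.8, 175.0]
ee_rot: [145.0, 0.0, 90.0]
force: [0.3, -0.5, -2.1]
gripper_width: 21.5
```

```bash
python3 look.py 10 298,170,333,210 320,230,370,280
```

```text
{'time_s': 25.27, 'qpos': [1.76, 8.58, 119.24, -3.39, 17.2, -85.34], 'ee_pos': [594.31, 23.87, 174.96], 'ee_rot': [144.98, 0.01, 90.02], 'force': [0.17, -0.27, -0.96], 'torque': [0.03, 0.47, -0.07], 'gripper_width': 21.62}
```

View pics/c10.png

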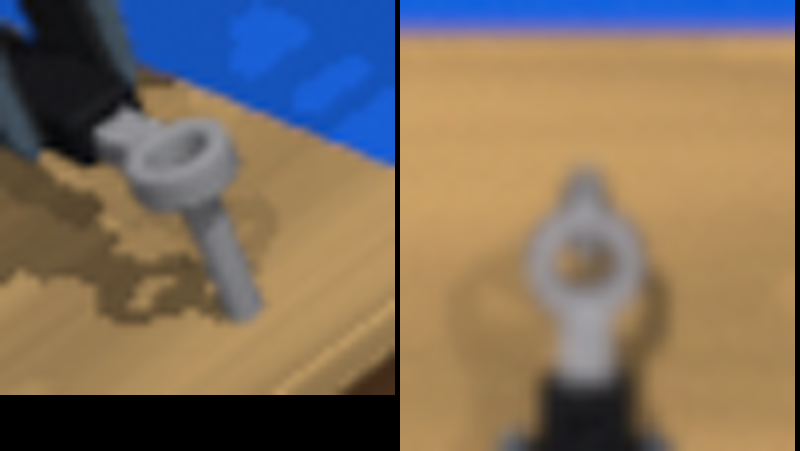

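Run:
```python
import cv2,numpy as np
a=cv2.imread("pics/top10.png")[180:205,300:328]
g=cv2.resize(a,None,fx=20,fy=20,interpolation=cv2.INTER_NEAREST)
cv2.imwrite("pics/t10.png",g)
h=cv2.cvtColor(a,cv2.COLOR_BGR2HSV)
print("cols 309-319"); 
for r in range(5,19): print(180+r,h[r,9:20,1],h[r,9:20,2])
```

```text
cols 309-319
185 [126 126 124 106  70  49  73 112 126 125 126] [198 198 195 180 156 147 157 180 195 196 196]
186 [126 126 122  91  34  12  39 101 123 125 125] [198 199 188 160 135 132 139 167 190 196 196]
187 [125 125 112  66  13   4  21  86 118 124 125] [200 196 182 146 135 137 134 152 183 193 194]
188 [125 115  85  34   7   5   7  47  91 114 124] [194 188 168 143 144 152 140 142 169 183 191]
189 [115  80  36  12   5   8   5  12  42  86 116] [186 168 156 151 152 154 147 146 153 164 180]
190 [94 37  8  7  7  7  7  9  9 39 97] [168 153 155 150 141 139 139 146 149 149 165]
191 [67 13 10 29 26  8 11 15  9 16 78] [156 154 155 148 129 125 119 132 146 148 151]
192 [48 12 26 77 77 47 54 45 13 10 61] [150 153 155 156 142 129 114 119 138 146 147]
193 [ 48  12  35  94 108  88  87  61  14   9  46] [153 153 151 160 144 128 114 118 132 144 139]
194 [58 12 19 66 90 83 68 32 11 11 47] [155 152 145 143 130 120 116 121 138 144 129]
195 [74 21  7 17 28 30 20  8  7 23 73] [155 148 146 138 129 128 129 136 147 147 129]
196 [100  48  12   8   5   9   5   5  23  55 100] [155 149 151 150 148 149 148 151 154 152 138]
197 [116  87  47  13   8   6   6  19  57  94 116] [162 153 151 153 159 164 161 158 160 158 139]
198 [123 116  81  28   3   6   6  35  90 117 122] [162 156 151 153 157 164 162 160 162 155 130]
```

View pics/t10.png

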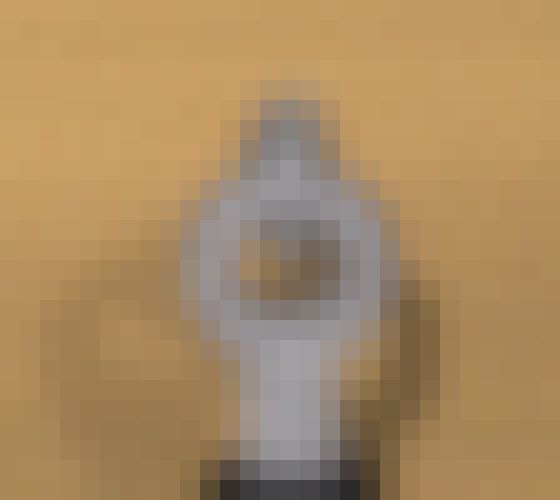

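In the top view the tip (about (314,191.6)) sits at the up-slope edge of the hole (centre about (314,192.9)), and the scene view agrees. I shift about 2.5 mm up the slope and look again.

{"fn": "drive_tool", "kwargs": {
  "motion": [
    [[0.001,0,0.0007],[0,0,0]],
    [[0.001,0,0.0007],[0,0,0]],
    [[0,0,0],[0,0,0]],
    [[0.0006,0,-0.0008],[0,0,0]],
    [[0.0005,0,-0.0008],[0,0,0]],
    [[0.0006,0,-0.0008],[0,0,0]],
    [[0,0,0],[0,0,0]],
    [[0,0,0],[0,0,0]],
    [[0,0,0],[0,0,0]],
    [[0,0,0],[0,0,0]]
  ]
}}

```text
time_s: 26.1
ee_pos: [598.0, 23.9, 173.9]
ee_rot: [145.0, 0.0, 90.0]
force: [0.1, 1.0, -0.5]
gripper_width: 21.8
```

```bash
python3 look.py 11 300,178,328,206 320,230,370,280
python3 - <<'E'
import cv2
a=cv2.imread("pics/top11.png"); h=cv2.cvtColor(a,cv2.COLOR_BGR2HSV)
for r in range(184,198): print(r,h[r,309:320,1],h[r,309:320,2])
E
```

```text
{'time_s': 26.2, 'qpos': [1.74, 8.98, 118.92, -3.38, 17.13, -85.37], 'ee_pos': [598.01, 23.87, 173.89], 'ee_rot': [144.99, 0.01, 90.02], 'force': [-0.27, -0.05, -1.13], 'torque': [0.02, 0.55, -0.02], 'gripper_width': 21.79}
184 [125 126 123 122 105  97 105 120 123 126 126] [200 199 199 193 182 178 182 191 197 198 198]
185 [124 126 120 106  68  51  70 108 122 126 125] [199 198 193 178 154 146 156 180 190 197 196]
186 [126 121 107  69  22  11  31  77 108 121 123] [199 192 179 156 138 135 141 159 181 190 195]
187 [120 103  64  23   7   9   9  32  69 104 121] [191 176 159 146 146 149 148 151 160 174 190]
188 [109  63  21   7   7   8   5   7  21  70 112] [177 155 148 151 152 153 152 148 146 157 180]
189 [83 24  8 12  6  6  6  5  9 31 94] [159 149 152 145 135 132 134 141 147 147 165]
190 [58 12 15 31 11  4  9 10  7 12 70] [150 152 150 131 113 118 115 124 145 147 153]
191 [48 13 31 65 30  8 18 37 11  9 56] [150 153 146 130 112 125 111 116 137 147 147]
192 [48 12 24 64 58 30 42 42 12  9 51] [153 152 140 127 119 129 115 114 132 144 140]
193 [60 17  9 30 43 35 34 20  9 12 57] [152 153 142 127 125 132 128 126 141 144 129]
194 [83 33 10  7 11 14  9  9 12 36 79] [153 154 152 143 137 144 145 144 150 149 126]
195 [109  70  23   8   7   7   5  10  34  73 104] [157 154 154 155 152 154 157 155 152 146 125]
196 [123 102  57  15   5  10   6  21  66 102 121] [162 157 153 155 157 159 159 155 147 137 118]
197 [124 119  84  27   5   6   5  31  86 118 121] [162 156 154 152 158 161 156 150 139 123 114]
```

View pics/c11.png

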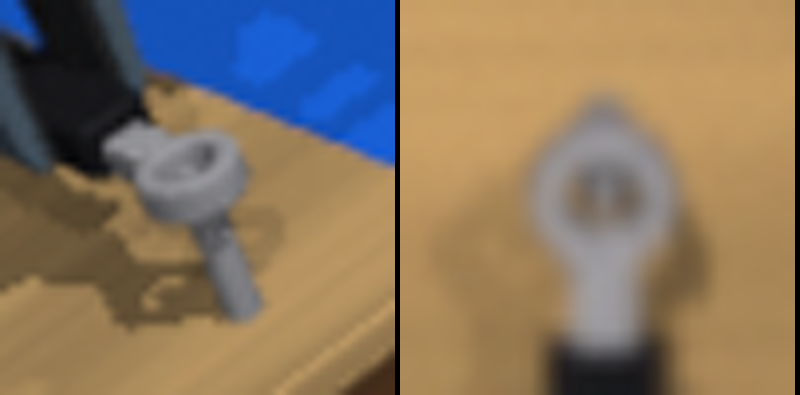

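The tip shows inside the hole, near its centre in both views. I continue down the peg and check the force.

{"fn": "drive_tool", "kwargs": {
  "motion": [
    [[0.0006,0,-0.0008],[0,0,0]],
    [[0.0005,0,-0.0008],[0,0,0]],
    [[0.0006,0,-0.0008],[0,0,0]],
    [[0.0006,0,-0.0008],[0,0,0]],
    [[0.0005,0,-0.0008],[0,0,0]],
    [[0.0006,0,-0.0008],[0,0,0]],
    [[0,0,0],[0,0,0]],
    [[0,0,0],[0,0,0]],
    [[0,0,0],[0,0,0]],
    [[0,0,0],[0,0,0]]
  ]
}}

```text
time_s: 27.03
ee_pos: [601.4, 23.9, 169.1]
ee_rot: [145.0, 0.0, 90.0]
force: [0.3, 0.1, -1.0]
gripper_width: 21.5
```

```bash
python3 look.py 12 300,178,328,206 320,230,370,280
```

```text
{'time_s': 27.13, 'qpos': [1.73, 9.64, 118.94, -3.48, 16.45, -85.27], 'ee_pos': [601.41, 23.88, 169.13], 'ee_rot': [144.99, 0.01, 90.02], 'force': [-1.08, -0.43, -1.11], 'torque': [0.01, 0.48, -0.0], 'gripper_width': 21.72}
```

View pics/c12.png

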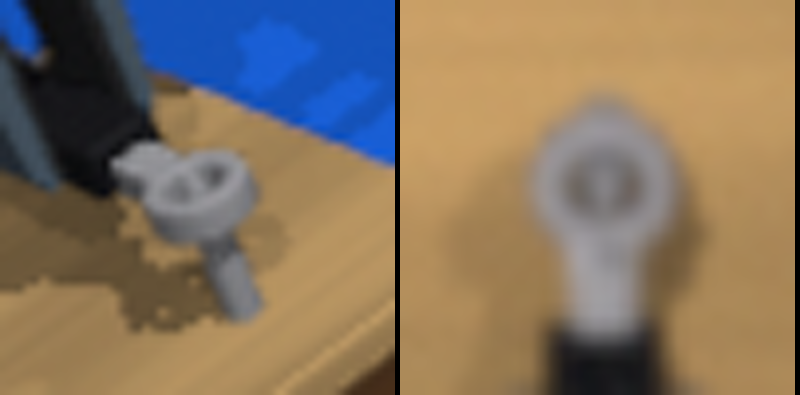

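Tip centred in the hole in both views, with no contact force. I go on in small steps.

{"fn": "drive_tool", "kwargs": {
  "motion": [
    [[0.0006,0,-0.0008],[0,0,0]],
    [[0.0005,0,-0.0008],[0,0,0]],
    [[0.0006,0,-0.0008],[0,0,0]],
    [[0.0006,0,-0.0008],[0,0,0]],
    [[0.0005,0,-0.0008],[0,0,0]],
    [[0.0006,0,-0.0008],[0,0,0]],
    [[0,0,0],[0,0,0]],
    [[0,0,0],[0,0,0]],
    [[0,0,0],[0,0,0]],
    [[0,0,0],[0,0,0]]
  ]
}}

```text
time_s: 27.97
ee_pos: [604.8, 23.9, 164.3]
ee_rot: [145.0, 0.0, 90.0]
force: [1.0, 0.7, -1.7]
gripper_width: 21.6
```

{"fn": "drive_tool", "kwargs": {
  "motion": [
    [[0.0006,0,-0.0008],[0,0,0]],
    [[0.0005,0,-0.0008],[0,0,0]],
    [[0.0006,0,-0.0008],[0,0,0]],
    [[0.0006,0,-0.0008],[0,0,0]],
    [[0.0005,0,-0.0008],[0,0,0]],
    [[0.0006,0,-0.0008],[0,0,0]],
    [[0,0,0],[0,0,0]],
    [[0,0,0],[0,0,0]],
    [[0,0,0],[0,0,0]],
    [[0,0,0],[0,0,0]]
  ]
}}

```text
time_s: 28.8
ee_pos: [608.2, 23.9, 159.5]
ee_rot: [145.0, 0.0, 90.0]
force: [-0.3, -0.0, -1.9]
gripper_width: 21.7
```

```bash
python3 look.py 13 300,170,328,205 310,225,370,285
```

```text
{'time_s': 28.9, 'qpos': [1.7, 10.95, 118.96, -3.72, 15.12, -85.04], 'ee_pos': [608.22, 23.87, 159.57], 'ee_rot': [144.98, 0.01, 90.02], 'force': [-0.88, -0.05, -1.03], 'torque': [0.01, 0.48, 0.05], 'gripper_width': 21.69}
```

View pics/c13.png

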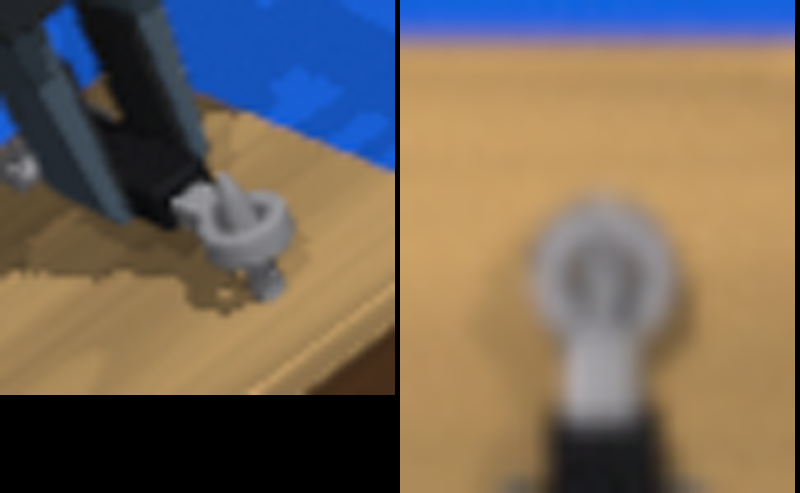

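{"fn": "drive_tool", "kwargs": {
  "motion": [
    [[0.0009,0,-0.0012],[0,0,0]],
    [[0.0008,0,-0.0012],[0,0,0]],
    [[0.0009,0,-0.0012],[0,0,0]],
    [[0.0008,0,-0.0012],[0,0,0]],
    [[0.0009,0,-0.0012],[0,0,0]],
    [[0.0008,0,-0.0012],[0,0,0]],
    [[0.0009,0,-0.0013],[0,0,0]],
    [[0.0009,0,-0.0013],[0,0,0]],
    [[0,0,0],[0,0,0]],
    [[0,0,0],[0,0,0]]
  ]
}}

```text
time_s: 29.73
ee_pos: [615.1, 23.9, 149.5]
ee_rot: [145.0, 0.0, 90.0]
force: [0.3, -0.5, -1.6]
gripper_width: 21.7
```

{"fn": "drive_tool", "kwargs": {
  "motion": [
    [[0.0006,0,-0.0008],[0,0,0]],
    [[0.0005,0,-0.0008],[0,0,0]],
    [[0.0006,0,-0.0008],[0,0,0]],
    [[0.0006,0,-0.0008],[0,0,0]],
    [[0,0,0],[0,0,0]],
    [[0,0,0],[0,0,0]],
    [[0,0,0],[0,0,0]],
    [[0,0,0],[0,0,0]],
    [[0,0,0],[0,0,0]],
    [[0,0,0],[0,0,0]]
  ]
}}

```text
time_s: 30.57
ee_pos: [617.4, 23.9, 146.5]
ee_rot: [145.0, 0.0, 90.0]
force: [-0.1, -0.0, -1.3]
gripper_width: 21.7
```

{"fn": "drive_tool", "kwargs": {
  "motion": [
    [[0.0006,0,-0.0008],[0,0,0]],
    [[0.0005,0,-0.0008],[0,0,0]],
    [[0,0,0],[0,0,0]],
    [[0,0,0],[0,0,0]],
    [[0,0,0],[0,0,0]],
    [[0,0,0],[0,0,0]],
    [[0,0,0],[0,0,0]],
    [[0,0,0],[0,0,0]],
    [[0,0,0],[0,0,0]],
    [[0,0,0],[0,0,0]]
  ]
}}

```text
time_s: 31.4
ee_pos: [618.5, 23.9, 144.9]
ee_rot: [145.0, 0.0, 90.0]
force: [0.5, -0.5, -1.5]
gripper_width: 21.5
```

{"fn": "drive_tool", "kwargs": {
  "motion": [
    [[0.0005,0,-0.0007],[0,0,0]],
    [[0.0005,0,-0.0007],[0,0,0]],
    [[0,0,0],[0,0,0]],
    [[0,0,0],[0,0,0]],
    [[0,0,0],[0,0,0]],
    [[0,0,0],[0,0,0]],
    [[0,0,0],[0,0,0]],
    [[0,0,0],[0,0,0]],
    [[0,0,0],[0,0,0]],
    [[0,0,0],[0,0,0]]
  ]
}}

```text
time_s: 32.23
ee_pos: [618.7, 23.9, 144.7]
ee_rot: [145.0, 0.0, 90.0]
force: [-9.9, 0.1, 10.6]
gripper_width: 21.5
```

Contact with the board (about 16 N). I ease off, release and withdraw along the normal.

{"fn": "drive_tool", "kwargs": {
  "motion": [
    [[-0.0002,0,0.0003],[0,0,0]],
    [[0,0,0],[0,0,0]],
    [[0,0,0],[0,0,0]],
    [[0,0,0],[0,0,0]],
    [[0,0,0],[0,0,0]],
    [[0,0,0],[0,0,0]],
    [[0,0,0],[0,0,0]],
    [[0,0,0],[0,0,0]],
    [[0,0,0],[0,0,0]],
    [[0,0,0],[0,0,0]]
  ],
  "claw": 0.45
}}

```text
time_s: 33.07
ee_pos: [619.3, 23.9, 143.7]
ee_rot: [145.0, 0.0, 90.0]
force: [-0.3, -0.5, 0.4]
gripper_width: 40.7
```

{"fn": "drive_tool", "kwargs": {
  "motion": [
    [[-0.004,0,0.0057],[0,0,0]],
    [[-0.004,0,0.0057],[0,0,0]],
    [[-0.004,0,0.0057],[0,0,0]],
    [[-0.008,0,0.0115],[0,0,0]],
    [[-0.008,0,0.0115],[0,0,0]],
    [[-0.008,0,0.0115],[0,0,0]],
    [[-0.008,0,0.0115],[0,0,0]],
    [[-0.008,0,0.0115],[0,0,0]],
    [[-0.008,0,0.0115],[0,0,0]],
    [[-0.008,0,0.0115],[0,0,0]]
  ]
}}

```text
time_s: 33.9
ee_pos: [550.4, 23.9, 242.8]
ee_rot: [144.9, 0.0, 90.0]
force: [0.1, -0.6, -0.1]
gripper_width: 40.8
```

{"fn": "drive_tool", "kwargs": {
  "motion": [
    [[-0.008,0.012,0.006],[0,0.02,0]],
    [[-0.008,0.02,0.006],[0,0.02,0]],
    [[-0.008,0.02,0.006],[0,0.02,0]],
    [[-0.004,0.02,0.006],[0,0.02,0]],
    [[0,0.02,0],[0,0.02,0]],
    [[0,0.02,0],[0,0.02,0]],
    [[0,0.02,0],[0,0.02,0]],
    [[0,0.01,0],[0,0.02,0]],
    [[0,0,0],[0,0,0]],
    [[0,0,0],[0,0,0]]
  ]
}}

```text
time_s: 34.73
ee_pos: [523.1, 166.0, 265.8]
ee_rot: [154.1, 0.0, 90.1]
force: [0.1, 0.4, 0.2]
gripper_width: 40.9
```

```bash
python3 look.py 14 280,160,440,300 200,215,400,405
```

```text
{'time_s': 34.83, 'qpos': [22.09, 2.58, 107.07, -13.0, 46.93, -60.97], 'ee_pos': [522.74, 165.07, 265.43], 'ee_rot': [154.15, 0.02, 90.0], 'force': [-0.07, -0.68, -0.08], 'torque': [-0.0, 0.25, -0.04], 'gripper_width': 41.33}
```

View pics/c14.png

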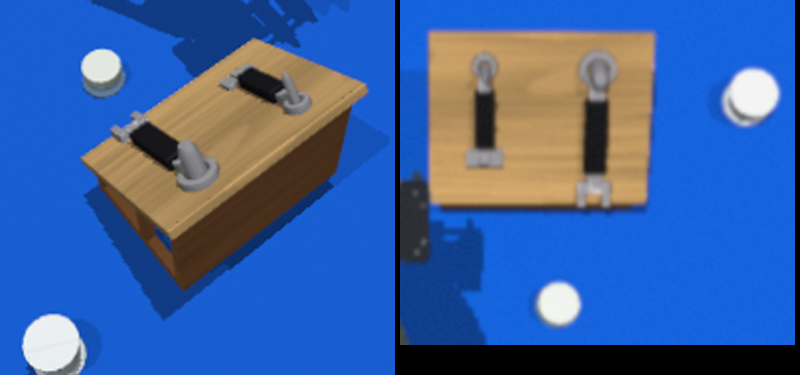

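View pics/scene14.png

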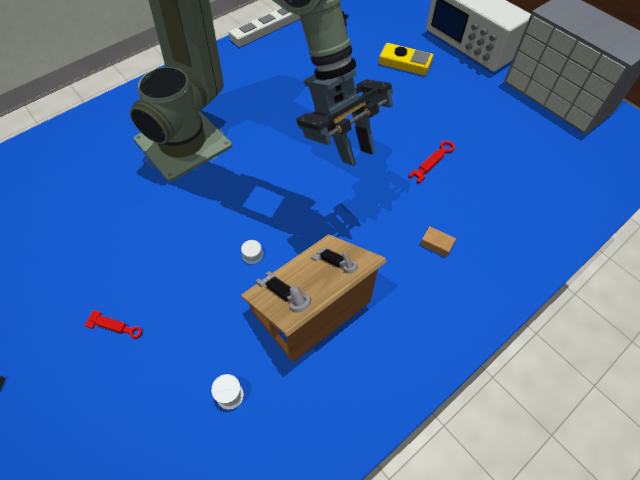

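Both tools hang on their pegs, flat, with their handles down the slope (scene: spanner ring about (299,300), scraper eye about (349,266)). The spool, jar and carton are still at their first pixel positions, and the gripper is clear. I hand in.

Run:
```python
from h import *
a=cv2.imread("pics/scene0.png").astype(int);b=cv2.imread("pics/scene14.png").astype(int)
for k,(x,y,w,h) in {"spool":(205,370,45,45),"jar":(240,235,28,32),"carton":(415,222,48,40)}.items(): print(k,np.abs(a-b)[y:y+h,x:x+w].mean().round(2))
print(env.job_done())
```

```text
spool 5.34
jar 5.47
carton 5.01
the job is handed in; nothing more can be done
None
```

I hung both tools and handed the job in at about 35 s of the 67 s allowed. No verdict is reported.

- **Spanner (first):** hung on the thick peg and pushed down until it met the board. The highest force I saw was about 25 N.
- **Scraper (second):** hung on the thin peg and pushed down until it met the board, at about 16 N.
- **Last pictures, both views:** both tools lie flat with their eyes at the peg feet and their handles straight down the slope. The gripper is clear and the measured force is about zero.
- **Spool, jar and carton:** they look to be in their starting places. A before/after picture comparison of each gave a small, even difference (about 5 grey levels). I took that as image noise, since all three gave the same.
- **Disagreements:** my first peg positions were a few mm off along the slope. I shifted the spanner about 3 mm down the slope before its insertion. For the scraper I took the peg's place from the seated spanner, then had to go back about 2.5 mm up the slope. After these shifts both eyes slid down their pegs with no side force.

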